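Lever a control card home in its dock

TASK

Lift the control card out of its wooden stand, lower it upright into the guides of the grey dock between the two open red levers, and let go of it. Then swing both levers inward until the card is fully home on the bottom and firmly clamped under both hooks; closing the second can loosen the first, so check both by feel. Push the levers gently, never with more than 25 N, and leave the other things on the bench alone.

Things in the scene. Friction and masses are not known exactly. Their poses are not given: they have to be found in the camera images.
- card: Plug-in card, 150 g, upright in the stand. Origin at the centre of its lower edge; x through its thickness, y along its length, z up; faces and ends are interchangeable. Grey lower part 8 thick, 130 long, 50 high, then a green board 4 thick, 96 long with small parts up to 8 mm out from the centre plane. The lever hooks press on the end shoulders, 50 mm up, from 48 to 65 mm either side of the centre.
- card_grip (a point): Centre of the black ribbed grip bar along the card's top, 98 mm above the card's lower edge: 15 thick (x), 76 long (y), 24 high; axes as the card's. Grasp it here across the thickness.
- stand: Fixed wooden stand 80 x 150 x 30 mm with a slot 12 wide (x) and 135 long (y), floor 14 mm above the bench, in which the card stands loosely with its lower 16 mm. Origin at the centre of its underside, axes as the card's.
- dock: Fixed grey dock, base 84 (x) x 250 (y) x 10 mm, black guides, a red lever at each end. Origin at the centre of its underside, y along the card slot towards the left lever, z up. Hidden packing makes the bottom, where the card comes home, lie anywhere from 10 to 20 mm above the underside, different every time: it cannot be seen, only felt.
- dock_mouth (a point): Centre of the guide slot, 58 mm above the dock's underside, near the top of its flared mouth; axes as the dock's. Slot 10 wide (x), 135 long (y). A card lowered in first rests on two sprung brass contacts, its lower edge 22 to 24 mm above the dock's underside (1.5 N each at first touch, up to 4 N each fully down), and stays there when let go; the levers press it down from there.
- lever_left (a joint): Angle (rad) of the left (+y of the dock) lever: 0 = handle upright, positive = swung outward, open; starts at 0.60 to 0.77, range -0.65 to 0.85. Stiff hinge, 0.36 N m of friction: stays where it is left. Its hook meets the resting card at about 0 and has it home, handle leaning inward, at -0.55 to -0.1, where the lever suddenly stops yielding.
- lever_right (a joint): Angle of the right (-y of the dock) lever, the mirror image of the left one: 0 = handle upright, positive = swung outward (open).
- left_arm: The whole red left lever with its steel hook (30 mm from the hinge). Origin on the hinge axis, which runs along the dock's x, 90 mm from its centre and 68 mm above its underside; z along the handle towards its tip. Handle 18 wide (x), 9 thick.
- right_arm: The whole red right lever with its hook, mirror image of the left one. Origin on its hinge axis; z along the handle towards its tip.
- left_tip (a point): Centre of the polished, slippery steel cross-bar (30 long in x, 12 mm in diameter) on the outer side of the left handle's end, 80 mm along it from the hinge and 7 mm outward. Push it from outside towards the dock's centre: it yields to 4 to 12 N; when the card is home it stops, and 15 to 20 N there clamps the card well.
- right_tip (a point): Centre of the polished steel cross-bar on the outer side of the right handle's end; as the left one.
- mug: White enamel mug, 82 mm wide, 74 mm high, a bystander.
- screwdriver: Red screwdriver, 220 mm long, lying on the bench, a bystander.
- pliers: Blue pliers, 171 mm long, lying on the bench, a bystander.
- tape: Yellow roll of tape, 83 mm across, 19 mm high, a bystander.

How it is judged (in metres and radians):
On the way:
1. the card stands upright in the dock's guides on the sprung contacts and has been let go, both levers still open (horizontal distance between card and dock_mouth below 0.005 m and z of card in the frame of dock below 0.03 m and angle between card's own z axis and vertical below 0.08 rad and contact force between the fingers and card below 0.1 N and value of joint each of lever_left, lever_right above 0.3 rad), for 0.2 s.
At the end, for the whole second after the job is handed in: Card in the guides within 5 mm of the centre line, upright within 0.06 rad, level within 0.03 rad, lower edge under 21.5 mm above the dock's underside, at rest; both levers in (below -0.05 rad), each hook still pressing the card with over 5 N after the robot has let go (horizontal distance between card and dock_mouth below 0.005 m and z of card in the frame of dock below 0.0215 m and angle between card's own z axis and vertical below 0.06 rad and angle between the y axis of card and the y axis of dock, either way round below 0.03 rad and linear speed of card below 0.01 m/s and value of joint each of lever_left, lever_right below -0.05 rad and contact force between each of left_arm, right_arm and card above 5 N); the robot touches nothing.
It fails at once if the left lever is pushed with more than 25 N (contact force between any of the fingers, the arm and left_arm above 25 N).
It fails at once if the right lever is pushed with more than 25 N (contact force between any of the fingers, the arm and right_arm above 25 N).
It fails at once if a bystander (mug, screwdriver, pliers or tape) is moved by more than 3 cm (distance of any of mug, screwdriver, pliers, tape from where it was at the start of the episode above 0.03 m).
It also fails if it takes over 72 s, if anything falls off the work surface, if the arm or the gripper's body presses on something with over 40 N, if the wrist force passes 120 N, or if a joint passes its speed limit or range.

ROBOT

A 6-joint arm with a two-finger parallel gripper is mounted at the origin on a cart in front of the work surface, level with it; the furniture and walls round the work are solid. World frame = base frame: x ahead of the robot, y to its left, z up, the work surface at z = 0. Lengths are in m, angles in degrees, forces in N, time in s.
With the tool pointing down it reaches from about 0.35 to 0.875 m from the base axis. Payload 4.2 kg.
Tool frame: the origin (TCP) lies midway between the tips of the shut fingers; the grasp point (between the pads) lies 19 mm behind it (grip_depth is the distance from the TCP to the grasp point, in m); z points along the fingers, y is the direction in which the jaws open and shut (so a half turn about z gives the same grasp; the last joint's range is limited). The gripper opens to 85 mm and grips with 20 to 120 N. Pads are 22 mm wide; open, the fingers measure 114 mm over their backs; the gripper's body (76 mm by 85 mm) begins 54 mm behind the grasp point. The pads swing forward as they close: fully open they stand 13 mm farther back than shut.
Start: joints at [85.52, 22.042, 0.453, 0, -68.411, -14.817], TCP at [0.207, 0.59, 0.231] pointing down, gripper open.
Joint ranges: [-179.83, 179.83], [-69.29, 118.12], [-61.27, 80.66], [-181.25, 117.63], [-171.15, -9.14], [-177.46, 177.46]. Speed limits (degrees/s): [159.86, 159.86, 180, 180, 180, 180].

INTERFACE

Orientations are given as [roll, pitch, yaw] about the fixed x, y, z axes, in that order (R = Rz(yaw) Ry(pitch) Rx(roll)).
In Python, from station import * gives the robot as it stands.
- The arm moves only by the tool servo_tool, never from a script. Its argument "increments" is a list of rows, each a list of 7 numbers: the finger opening in mm, from 0 to 85.4, then the shift along the tool's x, y, z in mm, then the turn, a rotation vector about the tool's x, y, z in rad. In form: [[jaw, x, y, z, ax, ay, az], ...]. A call has 1 to 8 rows; each row shifts and turns the commanded pose from where the row before left it, along the tool's axes as they then stand; what a row does not reach is not made up. A row lasts 1/8 s, in which the tool goes at most 62.5 mm and 10.7 degrees, less where a joint would pass 70% of its speed; a pose out of reach is approached as far as the arm can. A call with a gripper value outside its range is refused whole. The fingers move at their own pace and stop on an object; the grip force is fixed at half the most. Time passes only in rows, so rows that do not move let the fingers close. It gives the time, the measured TCP pose, the force and the opening at its end, in the units of the state.
- get_state(): the state, without advancing time (a new reading comes with each control period).
- get_image(name): name is "side" or "top" or "wrist"; returns a dict with "image" (480x640x3 uint8, blue, green, red), "intrinsics" (3x3 intrinsics, pixels), "distortion" ([k1, k2, p1, p2, k3] as OpenCV has them; the pictures are not rectified), "R" (3x3) and "t" (3): a world point X has camera coordinates R X + t; the wrist camera has in their place "mount" (4x4, takes a point from camera to tool coordinates, whose origin is the TCP and whose axes are the flange's). Camera axes: x right, y down, z forward; pixel columns grow to the right and rows downward; lengths in m; the calibration is good to about 2 mm. A picture is of the moment at which its call begins: read the wrist's pose just before it. There is no depth.
- hand_in(): hands the job in, once; it reports no verdict.
Trained networks look in the newest picture that a camera, given by its name, has taken for a name from the list of things; names that differ only in an ending like _2 or _b are one class to them, and where a whole thing is asked for, a point or a joint stands for the part that bears it (a point fixed in the world has none). Each returns a list of dicts, best first, with "score" (0 to 1); they miss things now and then, are a little off and sometimes report something else, mostly with a low value. They report only what shows in the picture. A call takes as long as a camera call.
- spot_in(thing, camera): "box" ([centre column, centre row, width, height] in pixels, round what is visible of it).
- masks_of(thing, camera): "region" (480x640 bool, what is visible of it) and "box" ([centre column, centre row, width, height] in pixels, round what is visible of it).
- tip_of(thing, camera): "point" ([column, row] in pixels: a listed point, or the origin of a listed thing).
The state is a dict: "time": time; "joint_positions": joint angles; "dq": joint speeds; "joint_torque": joint torques, N m; "tool_pos": TCP position; "tool_rot": TCP orientation; "contact_force": force on the tool from outside, world axes, zero at the start; "wrist_torque": the same for the moment, N m; "gripper_width": finger opening in m.
Only numpy, scipy, OpenCV 4.12 (cv2) and the standard library are available. Lean on these libraries where they do the work, as an engineer would, in place of code of your own. Each camera call takes 0.05 s, during which the arm holds its last target.

## Working session

There is one attempt and no reset: what is moved stays moved. The work goes in short steps, Python scripts to look and compute and a tool call to move; the robot and the scene stay as the last step left them, time stands still between calls to the robot, and variables do not carry over. Pictures are saved under pics/ and viewed, and the job is handed in when it is done.

Besides the shell and the picture viewer there is one more tool, called after ">>>" by a JSON object that holds its "method" and its "body", one argument or row to a line. servo_tool: Moves the arm, as the interface text tells. Its arguments: {"type":"object","properties":{"increments":{"type":"array","items":{"type":"array","items":{"type":"number"}}}},"required":["increments"]}

```bash
ls; mkdir -p pics; python3 - <<'E'
from station import *
import cv2,numpy as np
s=get_state(); print({k:np.round(v,4).tolist() for k,v in s.items()})
for n in ["side","top","wrist"]:
    d=get_image(n); cv2.imwrite(f"pics/{n}0.png",d["image"])
    print(n,{k:np.round(v,4).tolist() for k,v in d.items() if k!="image"})
E
```

```text
pics
{'time': 0.0, 'joint_positions': [85.5173, 22.0916, 0.3791, -0.0265, -68.4115, -14.8166], 'dq': [0.1103, 0.0243, -0.0397, -0.051, -0.0285, -0.01], 'joint_torque': [-0.0003, -39.2283, 18.8402, 4.1862, -0.0046, 0.0], 'tool_pos': [0.2064, 0.5893, 0.2302], 'tool_rot': [179.8738, -0.0079, -19.3091], 'contact_force': [0.0435, 0.663, -0.3754], 'wrist_torque': [0.0021, -0.0005, 0.0615], 'gripper_width': 0.0854}
side {'intrinsics': [[490.1265, 0.0, 319.0949], [0.0, 490.1265, 239.0111], [0.0, 0.0, 1.0]], 'distortion': [-0.0514, 0.0, 0.0, 0.0, 0.0], 'R': [[0.9941, -0.1077, -0.0089], [-0.0717, -0.5961, -0.7997], [0.0808, 0.7957, -0.6003]], 't': [-0.4487, 0.3197, 0.6744]}
top {'intrinsics': [[502.0652, 0.0, 323.4003], [0.0, 502.0652, 233.6796], [0.0, 0.0, 1.0]], 'distortion': [-0.0389, 0.0, 0.0, 0.0, 0.0], 'R': [[0.0191, -0.9998, 0.0027], [-0.9838, -0.0193, -0.178], [0.1781, 0.0008, -0.984]], 't': [0.2807, 0.4884, 0.9824]}
wrist {'intrinsics': [[428.0814, 0.0, 316.0186], [0.0, 428.0814, 239.0029], [0.0, 0.0, 1.0]], 'distortion': [-0.0918, 0.0, 0.0, 0.0, 0.0], 'mount': [[0.0006, -0.9554, -0.2955, 0.0764], [1.0, 0.0007, -0.0004, -0.0008], [0.0006, -0.2955, 0.9554, -0.1427], [0.0, 0.0, 0.0, 1.0]]}
```

View pics/side0.png

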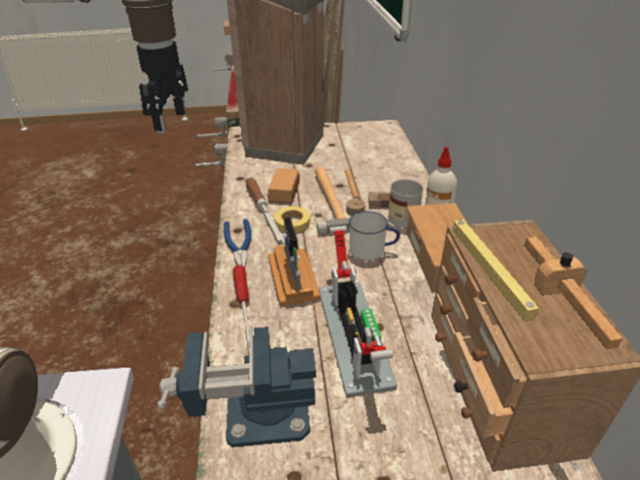

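View pics/top0.png

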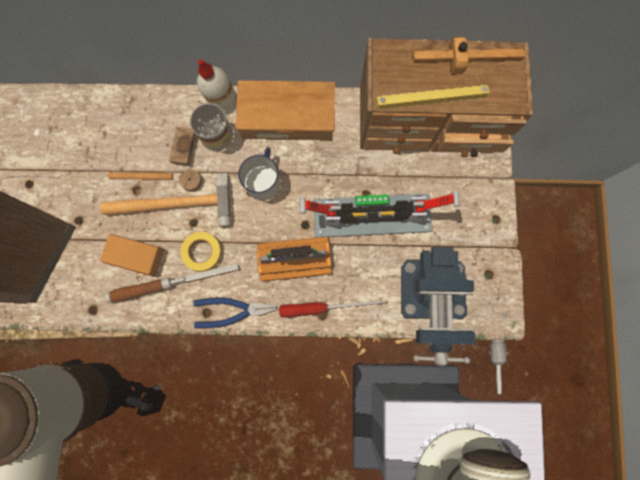

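View pics/wrist0.png

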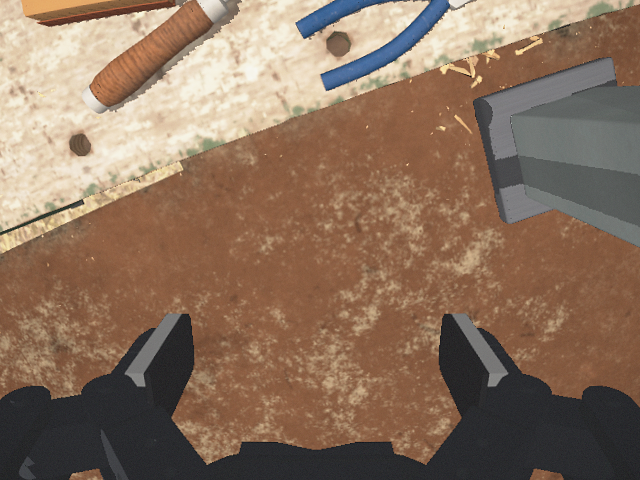

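```bash
cat > h.py <<'E'
from station import *
import cv2,numpy as np
from scipy.spatial.transform import Rotation as Ro
from scipy.optimize import least_squares
def cam(n):
    s=get_state(); d=get_image(n)
    if n=="wrist":
        T=np.eye(4); T[:3,:3]=Ro.from_euler('xyz',s['tool_rot'],degrees=True).as_matrix(); T[:3,3]=s['tool_pos']
        M=np.linalg.inv(T@np.array(d['mount'])); R,t=M[:3,:3],M[:3,3]
    else: R,t=np.array(d['R']),np.array(d['t'])
    return dict(K=np.array(d['intrinsics']),D=np.array(d['distortion']),R=R,t=t,im=d['image'])
def proj(c,X):
    return cv2.projectPoints(np.array(X,float).reshape(-1,3),cv2.Rodrigues(c['R'])[0],c['t'],c['K'],c['D'])[0][:,0]
def ray(c,p):
    u=cv2.undistortPoints(np.array(p,float).reshape(1,1,2),c['K'],c['D'])[0,0]
    v=c['R'].T@np.array([u[0],u[1],1]); return -c['R'].T@c['t'], v/np.linalg.norm(v)
def onz(c,p,z):
    o,v=ray(c,p); return o+v*(z-o[2])/v[2]
def tri(obs):
    A=np.zeros((3,3));b=np.zeros(3)
    for c,p in obs:
        o,v=ray(c,p);P=np.eye(3)-np.outer(v,v);A+=P;b+=P@o
    X=np.linalg.solve(A,b)
    return X,[np.linalg.norm(proj(c,X)[0]-p) for c,p in obs]
def save(c,name,im=None,crop=None,f=1):
    im=c['im'] if im is None else im
    if crop: x0,y0,x1,y1=crop; im=im[y0:y1,x0:x1]
    cv2.imwrite('pics/'+name,cv2.resize(im,None,fx=f,fy=f,interpolation=cv2.INTER_CUBIC))
E
python3 - <<'E'
from h import *
C={n:cam(n) for n in ['top','side']}
for th in ['card','card_grip','stand','dock','dock_mouth','left_arm','right_arm','left_tip','right_tip','mug','screwdriver','pliers','tape']:
    obs=[]
    for n in C:
        try: r=tip_of(th,n)
        except Exception as e: r=[];print(e)
        if r: print(th,n,[(np.round(q['point'],1).tolist(),round(q['score'],2)) for q in r[:3]]); obs.append((C[n],r[0]['point']))
    if len(obs)==2:
        X,e=tri(obs); print('   ',X.round(4),np.round(e,1))
save(C['top'],'top_c.png',crop=(230,130,490,350),f=3)
save(C['side'],'side_c.png',crop=(200,150,460,420),f=2.2)
E
```

```text
card top [([292.8, 257.6], 0.6)]
card side [([293.8, 274.7], 0.56), ([338.5, 228.1], 0.49)]
    [0.4379 0.3534 0.007 ] [0.3 0.3]
card_grip top [([290.4, 255.4], 0.7)]
card_grip side [([288.9, 232.4], 0.75)]
    [0.4304 0.3518 0.1136] [1.6 1.6]
stand top [([294.8, 259.0], 0.83)]
stand side [([293.6, 278.4], 0.64)]
    [4.364e-01 3.496e-01 4.000e-04] [0.6 0.6]
dock top [([368.8, 213.4], 0.89)]
dock side [([355.3, 334.2], 0.6), ([343.3, 272.5], 0.25)]
    [ 0.5377  0.193  -0.005 ] [0.2 0.2]
dock_mouth top [([370.8, 205.5], 0.68)]
dock_mouth side [([352.9, 311.4], 0.85)]
    [0.5363 0.1942 0.0533] [2.5 3. ]
left_arm top [([327.5, 214.3], 0.78)]
left_arm side [([342.8, 270.4], 0.58)]
    [0.5223 0.2827 0.0687] [2.1 2.3]
right_arm top [([422.1, 205.4], 0.86)]
right_arm side [([369.1, 347.5], 0.64)]
    [0.539  0.0933 0.0743] [0.1 0.1]
left_tip top [([302.6, 205.9], 0.88), ([266.1, 174.8], 0.48)]
left_tip side [([337.8, 227.6], 0.73)]
    [0.5211 0.3303 0.1324] [1. 1.]
right_tip top [([456.8, 198.0], 0.82), ([420.3, 206.6], 0.74), ([236.6, 311.0], 0.27)]
right_tip side [([379.4, 353.6], 0.63), ([368.8, 347.7], 0.33)]
    [0.5409 0.0372 0.1268] [0.5 0.7]
mug top [([265.3, 175.1], 0.91)]
mug side [([373.3, 251.1], 0.58)]
    [6.162e-01 4.191e-01 1.000e-04] [0.8 0.8]
screwdriver top [([331.8, 303.7], 0.69)]
screwdriver side [([246.3, 312.7], 0.78), ([371.7, 252.6], 0.28)]
    [ 0.3431  0.2697 -0.0053] [0.1 0.2]
pliers top [([234.6, 311.5], 0.97)]
pliers side [([240.2, 246.5], 0.93)]
    [ 0.3254  0.4721 -0.0025] [1.1 1.1]
tape top [([203.9, 252.3], 0.93)]
tape side [([293.9, 220.3], 0.86)]
    [0.4479 0.5407 0.0097] [1.7 1.5]
```

```bash
ls pics
```

```text
side0.png
side_c.png
top0.png
top_c.png
wrist0.png
```

View pics/top_c.png

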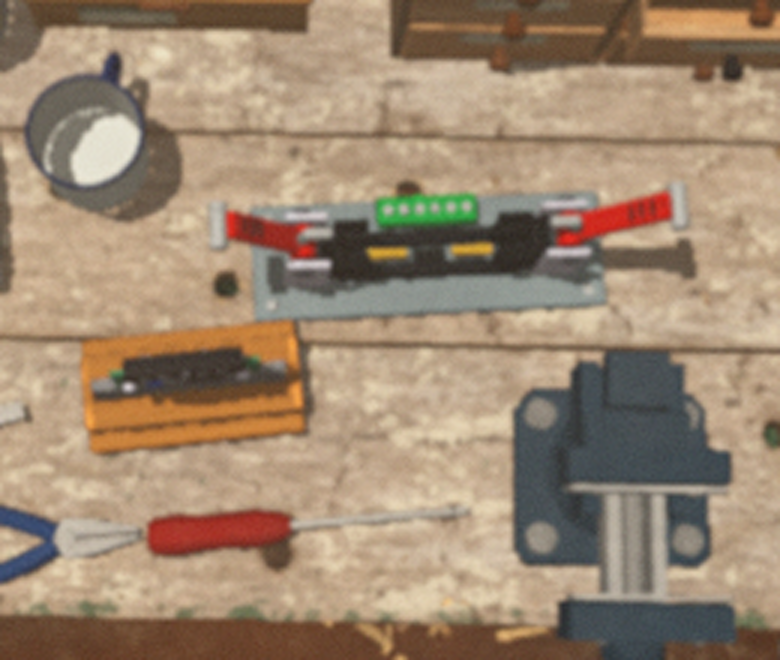

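View pics/side_c.png

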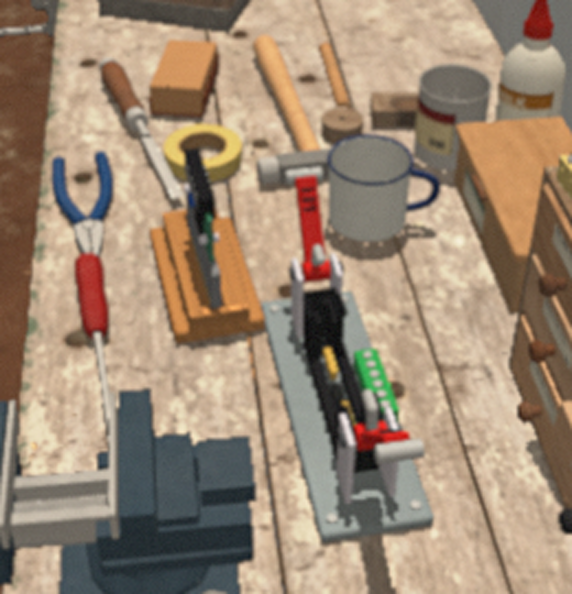

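```bash
cat >> h.py <<'E'
def plan(pos,yaw,n,jaw,start=None,tilt=True):
    s=get_state(); p=np.array(s['tool_pos']) if start is None else np.array(start[:3])
    R=Ro.from_euler('xyz',s['tool_rot'],degrees=True)
    if start is not None: R=Ro.from_euler('xyz',[180,0,start[3]],degrees=True)
    G=Ro.from_euler('xyz',[180,0,yaw],degrees=True)
    rv=(R.inv()*G).as_rotvec()
    pos=np.array(pos)
    for i in range(n):
        d=R.inv().apply((pos-p)/n*1000); print([jaw]+np.round(d,1).tolist()+np.round(rv/n,4).tolist()); R=R*Ro.from_rotvec(rv/n)
    return
E
python3 - <<'E'
from h import *
plan([0.431,0.352,0.235],-85,8,85,start=[0.207,0.59,0.231,-19.3])
E
```

```text
[85, 36.3, 18.8, -0.5, -0.0, -0.0, 0.1433]
[85, 38.6, 13.5, -0.5, -0.0, -0.0, 0.1433]
[85, 40.1, 7.8, -0.5, -0.0, -0.0, 0.1433]
[85, 40.8, 2.0, -0.5, -0.0, -0.0, 0.1433]
[85, 40.7, -3.9, -0.5, -0.0, -0.0, 0.1433]
[85, 39.7, -9.6, -0.5, -0.0, -0.0, 0.1433]
[85, 37.9, -15.2, -0.5, -0.0, -0.0, 0.1433]
[85, 35.4, -20.5, -0.5, -0.0, -0.0, 0.1433]
```

>>> {"method": "servo_tool", "body": {
  "increments": [
    [85, 36.3, 18.8, -0.5, 0, 0, 0.1433],
    [85, 38.6, 13.5, -0.5, 0, 0, 0.1433],
    [85, 40.1, 7.8, -0.5, 0, 0, 0.1433],
    [85, 40.8, 2.0, -0.5, 0, 0, 0.1433],
    [85, 40.7, -3.9, -0.5, 0, 0, 0.1433],
    [85, 39.7, -9.6, -0.5, 0, 0, 0.1433],
    [85, 37.9, -15.2, -0.5, 0, 0, 0.1433],
    [85, 35.4, -20.5, -0.5, 0, 0, 0.1433]
  ]
}}

```text
time: 2.55
tool_pos: [0.4315, 0.3509, 0.2356]
tool_rot: [-180.0, 0.0, -85.2]
contact_force: [0.2, 0.5, 0.2]
gripper_width: 0.0848
```

>>> {"method": "servo_tool", "body": {
  "increments": [
    [85, 0, 0, 0, 0, 0, 0]
  ]
}}

```text
time: 2.68
tool_pos: [0.432, 0.3501, 0.2354]
tool_rot: [-180.0, -0.0, -85.2]
contact_force: [-0.4, 0.3, 0.2]
gripper_width: 0.085
```

```bash
python3 - <<'E'
from h import *
s=get_state();print(s['time'],s['tool_pos'],s['tool_rot'],s['joint_positions'])
c=cam('wrist');save(c,'w1.png')
for th in ['card_grip','card','stand','dock_mouth','left_tip','right_tip','dock']:
    r=tip_of(th,'wrist')
    z={'card_grip':.112,'card':.014,'stand':0,'dock_mouth':.058}.get(th,.13)
    print(th,[(np.round(q['point'],1).tolist(),round(q['score'],2),onz(c,q['point'],z).round(4)) for q in r[:2]])
E
```

```text
2.675 [0.43200288 0.35011144 0.23542592] [-1.79990937e+02 -3.70963564e-03 -8.51970885e+01] [ 5.57289128e+01  1.51626428e+01 -9.01188814e+00  1.02757607e-02
 -6.58226365e+01 -5.09302094e+01]
card_grip [([316.4, 229.0], 0.66, array([0.4329, 0.3508, 0.112 ]))]
card [([312.4, 199.6], 0.75, array([0.4362, 0.3524, 0.014 ]))]
stand [([314.5, 196.3], 0.71, array([0.4344, 0.3522, 0.    ]))]
dock_mouth []
left_tip [([171.9, 194.6], 0.77, array([0.5208, 0.3317, 0.13  ]))]
right_tip []
dock []
```

View pics/w1.png

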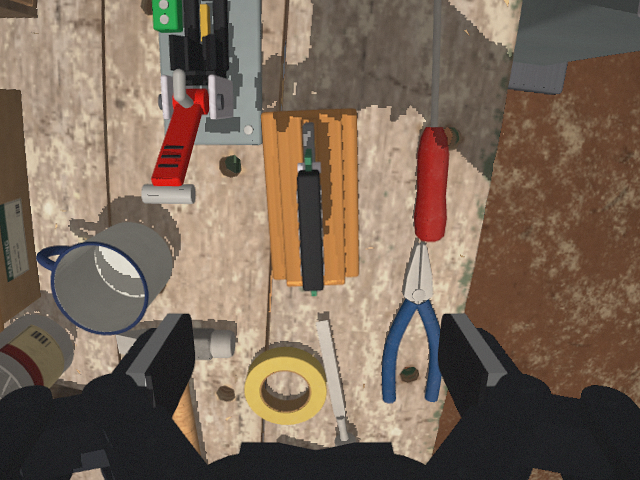

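```bash
python3 - <<'E'
from h import *
c=cam('wrist')
r=masks_of('card_grip','wrist'); 
for q in r[:2]:
    print(q['score'],q['box'])
m=r[0]['region']; im=c['im'].copy(); 
cs,_=cv2.findContours(m.astype(np.uint8),0,2); cv2.drawContours(im,cs,-1,(0,0,255),1)
save(c,'w1c.png',im,crop=(240,90,380,310),f=2.7)
for z in (.124,): 
    a,b=onz(c,(308.5,170),z),onz(c,(313,290),z); print(a,b,(a+b)/2,np.linalg.norm(a-b),np.degrees(np.arctan2(-(b-a)[0],(b-a)[1])))
    for p in [(299,170),(318,170),(323,290),(303,290)]: print(onz(c,p,z))
for p in [(263,112),(357,112),(357,275),(273,280)]: print(onz(c,p,.03))
E
```

```text
0.94 [312.0, 205.6, 24.6, 175.1]
[0.43935034 0.31397199 0.124     ] [0.42992242 0.39075445 0.124     ] [0.43463638 0.35236322 0.124     ] 0.07735910261517126 7.000158381770133
[0.44496301 0.31447209 0.124     ]
[0.43373914 0.31346828 0.124     ]
[0.42348955 0.39017662 0.124     ]
[0.43635555 0.39133592 0.124     ]
[0.47935018 0.28482882 0.03      ]
[0.40573649 0.27826241 0.03      ]
[0.38977657 0.4148625  0.03      ]
[0.46272153 0.42617416 0.03      ]
```

View pics/w1c.png

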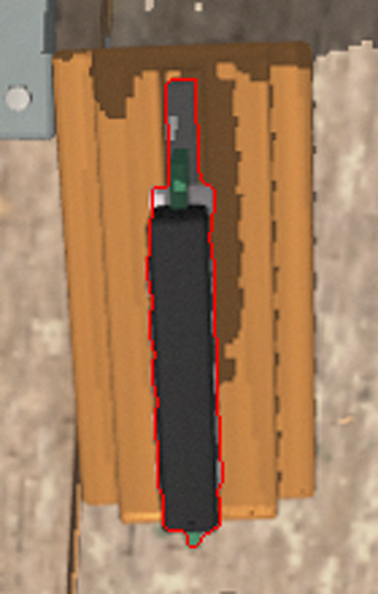

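```bash
python3 - <<'E'
from h import *
c=cam('wrist')
z=.124
a,b=onz(c,(306.7,168.5),z),onz(c,(310.6,286),z); print(a,b,(a+b)/2,np.linalg.norm(a-b),np.degrees(np.arctan2(-(b-a)[0],(b-a)[1])))
for p,q in [((296.3,169.6),(317,168)),((300.4,284.4),(320.7,285.6))]: print(np.linalg.norm(onz(c,p,z)-onz(c,q,z)))
# stand edges: 3x crop -> left outer x (54,60)->(85,500), right (313,60)->(313,495)
f=lambda p:(240+p[0]/2.7,90+p[1]/2.7)
for z in (.03,):
  P=[onz(c,f(p),z) for p in [(54,60),(85,500),(313,60),(313,495)]]
  for p in P: print(p)
  for a,b in (P[:2],P[2:]): print(np.degrees(np.arctan2(-(b-a)[0],(b-a)[1])))
E
```

```text
[0.4405701  0.31298333 0.124     ] [0.43182095 0.38789452 0.124     ] [0.43619553 0.35043892 0.124     ] 0.07542038321046711 6.661608097747251
0.012308674442544664
0.013081568527698829
[0.48175989 0.28497483 0.03      ]
[0.4644332  0.42151955 0.03      ]
[0.40662289 0.27832402 0.03      ]
[0.39102306 0.41319453 0.03      ]
7.231833302729262
6.597811156346452
```

>>> {"method": "servo_tool", "body": {
  "increments": [
    [50, -0.6, -4.1, 20, 0, 0, -0.033],
    [50, 0, 0, 30, 0, 0, 0],
    [50, 0, 0, 30, 0, 0, 0],
    [50, 0, 0, 30, 0, 0, 0],
    [50, 0, 0, 20, 0, 0, 0],
    [50, 0, 0, 8, 0, 0, 0],
    [50, 0, 0, 0, 0, 0, 0]
  ]
}}

```text
time: 4.1
tool_pos: [0.4347, 0.3529, 0.0973]
tool_rot: [180.0, -0.0, -83.1]
contact_force: [0.3, -0.5, 0.0]
gripper_width: 0.0502
```

>>> {"method": "servo_tool", "body": {
  "increments": [
    [5, 0, 0, 0, 0, 0, 0],
    [5, 0, 0, 0, 0, 0, 0],
    [5, 0, 0, 0, 0, 0, 0],
    [5, 0, 0, 0, 0, 0, 0],
    [5, 0, 0, 0, 0, 0, 0],
    [5, 0, 0, 0, 0, 0, 0]
  ]
}}

```text
time: 4.85
tool_pos: [0.4353, 0.3534, 0.0984]
tool_rot: [-179.9, 0.1, -83.1]
contact_force: [0.8, -0.4, 6.2]
gripper_width: 0.013
```

>>> {"method": "servo_tool", "body": {
  "increments": [
    [5, 0, 0, -10, 0, 0, 0],
    [5, 0, 0, -15, 0, 0, 0],
    [5, 0, 0, -25, 0, 0, 0],
    [5, 0, 0, -30, 0, 0, 0],
    [5, 0, 0, -30, 0, 0, 0],
    [5, 0, 0, -30, 0, 0, 0],
    [5, 0, 0, -10, 0, 0, 0],
    [5, 0, 0, 0, 0, 0, 0]
  ]
}}

```text
time: 5.85
tool_pos: [0.4345, 0.3528, 0.2475]
tool_rot: [-180.0, 0.0, -83.1]
contact_force: [-1.0, -0.7, -1.1]
gripper_width: 0.0126
```

```bash
python3 - <<'E'
from h import *
s=get_state();print(s['time'],s['tool_pos'],s['tool_rot'],s['contact_force'],s['wrist_torque'],s['gripper_width'])
for n in ('wrist','side','top'): c=cam(n);save(c,n+'2.png')
E
```

```text
5.85 [0.43448945 0.35275844 0.24753   ] [-1.79996625e+02  4.83222169e-02 -8.31053951e+01] [-0.99713821 -0.74491383 -1.09829412] [0.04810033 0.00685374 0.0206245 ] 0.01262201112660621
```

View pics/wrist2.png

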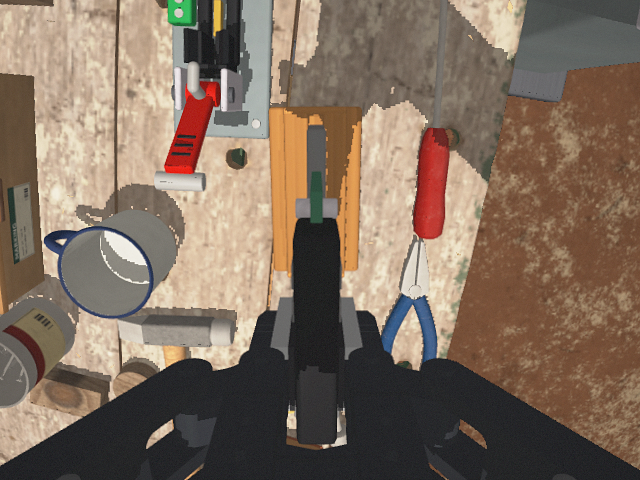

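View pics/side2.png

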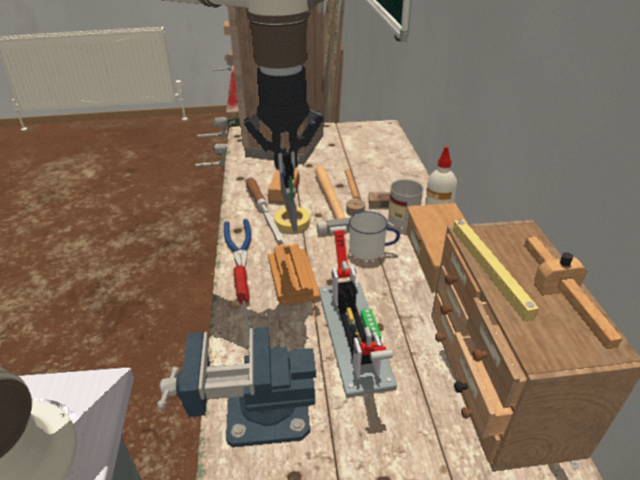

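View pics/top2.png

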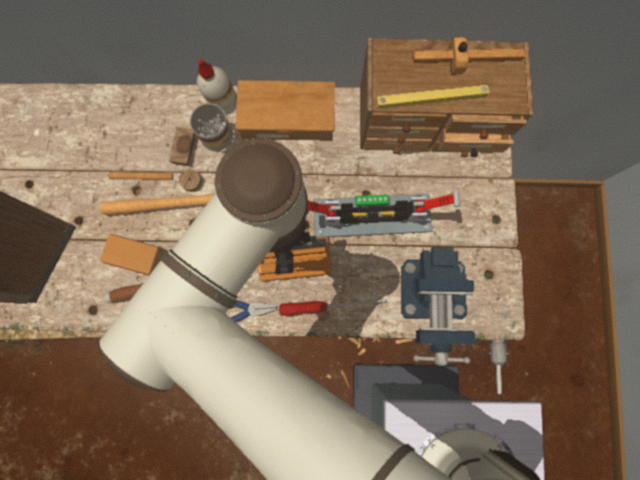

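>>> {"method": "servo_tool", "body": {
  "increments": [
    [5, 35, 2, 0, 0, 0, 0],
    [5, 40, 2, 0, 0, 0, 0],
    [5, 40, 2, 0, 0, 0, 0],
    [5, 40, 2, 0, 0, 0, 0],
    [5, 0, 0, 0, 0, 0, 0],
    [5, 0, 0, 0, 0, 0, 0]
  ]
}}

```text
time: 6.75
tool_pos: [0.4453, 0.198, 0.2467]
tool_rot: [179.9, -0.0, -83.1]
contact_force: [-0.1, 0.1, -0.6]
gripper_width: 0.0127
```

```bash
python3 - <<'E'
from h import *
s=get_state();print(s['time'],s['tool_pos'],s['tool_rot'],s['contact_force'],s['wrist_torque'],s['gripper_width'])
for n in ('wrist','side'):
    c=cam(n);save(c,n+'3.png')
    for th in ['card_grip','card','dock_mouth','dock','left_arm','right_arm','left_tip','right_tip']:
        r=tip_of(th,n)
        z={'card_grip':.112,'dock':0,'dock_mouth':.058,'left_arm':.068,'right_arm':.068}.get(th,.13)
        print(n,th,[(np.round(q['point'],1).tolist(),round(q['score'],2),onz(c,q['point'],z).round(4)) for q in r[:2]])
    if n=='wrist':save(c,'wrist3c.png',crop=(150,0,350,300),f=2)
E
```

```text
6.75 [0.44532695 0.19795011 0.24667477] [ 1.79947556e+02 -2.90579153e-02 -8.31111578e+01] [-0.11093845  0.11152287 -0.59281724] [ 0.01777238 -0.00463705 -0.02227076] 0.012685432983385389
wrist card_grip [([321.0, 334.0], 0.66, array([0.4327, 0.2806, 0.112 ]))]
wrist card [([318.7, 243.9], 0.66, array([0.4437, 0.2063, 0.13  ]))]
wrist dock_mouth [([206.1, 181.6], 0.67, array([0.5343, 0.1889, 0.058 ]))]
wrist dock [([220.4, 172.5], 0.65, array([0.5353, 0.1904, 0.    ]))]
wrist left_arm [([207.2, 290.5], 0.68, array([0.5269, 0.277 , 0.068 ]))]
wrist right_arm [([201.6, 57.3], 0.91, array([0.5403, 0.098 , 0.068 ]))]
wrist left_tip []
wrist right_tip [([206.2, 291.5], 0.56, array([0.5139, 0.2482, 0.13  ]))]
side card_grip [([299.9, 211.6], 0.94, array([0.4595, 0.4228, 0.112 ]))]
side card [([300.6, 263.2], 0.63, array([0.4472, 0.2399, 0.13  ])), ([244.3, 314.1], 0.57, array([0.3545, 0.1313, 0.13  ]))]
side dock_mouth [([353.9, 311.4], 0.9, array([0.5318, 0.188 , 0.058 ])), ([342.2, 273.3], 0.54, array([0.5263, 0.2881, 0.058 ]))]
side dock [([352.5, 330.7], 0.65, array([0.5328, 0.1972, 0.    ]))]
side left_arm [([342.6, 272.3], 0.97, array([0.5256, 0.2794, 0.068 ]))]
side right_arm [([292.1, 220.3], 0.73, array([0.4443, 0.4578, 0.068 ])), ([369.5, 348.4], 0.63, array([0.5407, 0.0967, 0.068 ]))]
side left_tip [([339.5, 230.1], 0.74, array([0.5255, 0.3261, 0.13  ]))]
side right_tip [([377.4, 354.3], 0.56, array([0.5362, 0.0335, 0.13  ])), ([243.2, 244.5], 0.19, array([0.3503, 0.3034, 0.13  ]))]
```

View pics/wrist3.png

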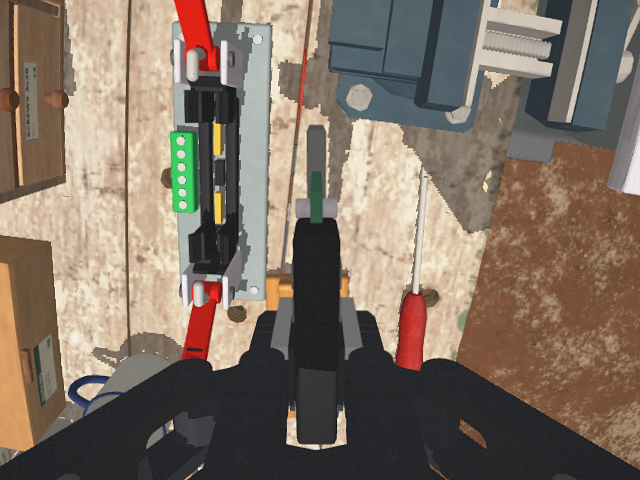

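View pics/side3.png

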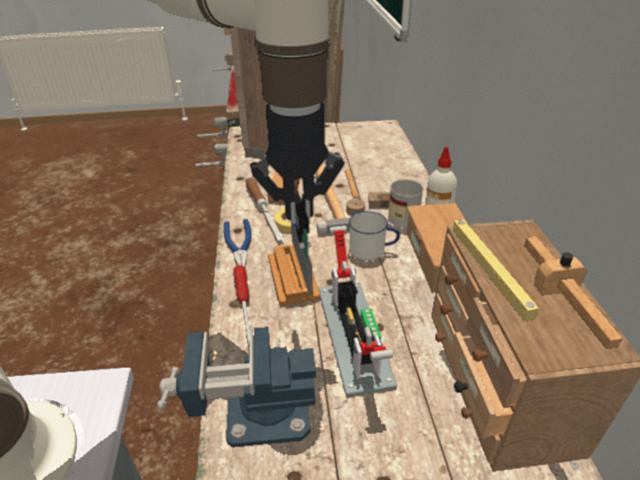

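```bash
python3 - <<'E'
import cv2
im=cv2.imread('pics/wrist3.png')
cv2.imwrite('pics/w3a.png',cv2.resize(im[0:170,150:300],None,fx=4,fy=4,interpolation=cv2.INTER_CUBIC)[:600])
cv2.imwrite('pics/w3b.png',cv2.resize(im[155:305,150:300],None,fx=4,fy=4,interpolation=cv2.INTER_CUBIC)[:600])
E
```

```text
(no output)
```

View pics/w3a.png

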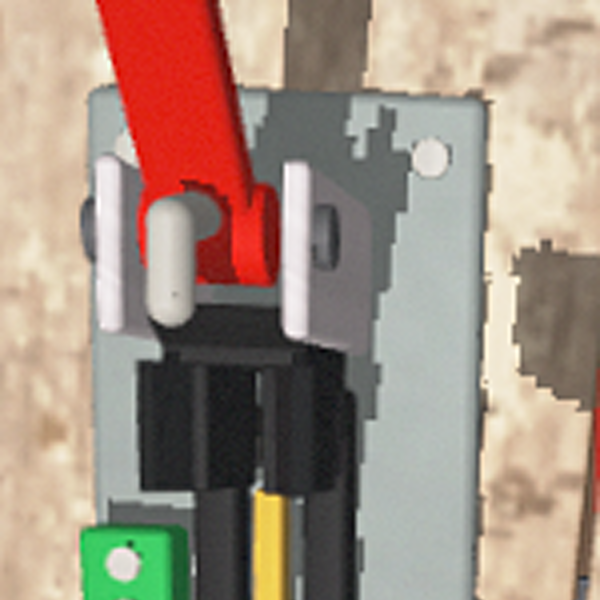

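View pics/w3b.png

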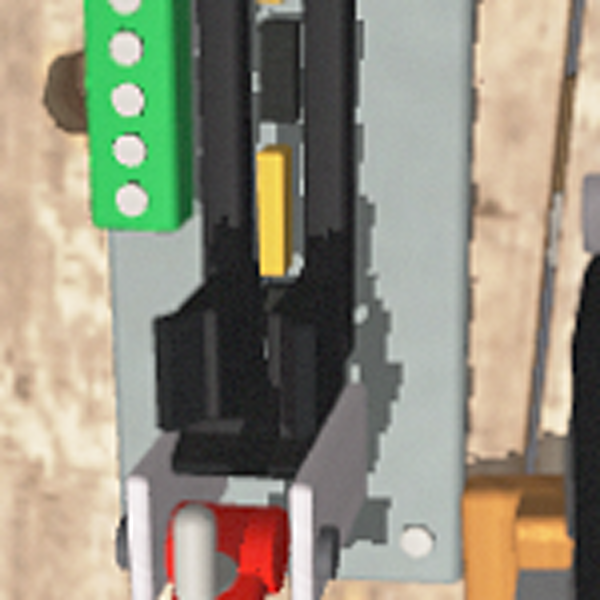

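```bash
cat > dock.py <<'E'
from h import *
import pickle
def R2(th): return np.array([[np.cos(th),-np.sin(th)],[np.sin(th),np.cos(th)]])
def W(q,P):
    P=np.atleast_2d(P); return np.c_[P[:,:2]@R2(q[2]).T+q[:2],P[:,2]]
E
python3 - <<'E'
from dock import *
c=cam('wrist')
pts=[((-.042,-.125,.01),(271.5,25)),((.042,-.125,.01),(172.5,22.5)),((-.042,.125,.01),(265.5,300))]
ed=[(177.5,215),(180.5,272.5)]
def f(q):
    r=[]
    for P,p in pts: r+=list((onz(c,p,.01)-W(q,P)[0])[:2])
    for p in ed:
        X=onz(c,p,.01)[:2]-q[:2]; r.append((R2(q[2]).T@X)[0]-.042)
    return np.array(r)*1000
s=least_squares(f,[.535,.192,.03]); print(s.x,np.degrees(s.x[2]),s.fun.round(1))
q=s.x
for p in [(217.5,137),(218.5,207.5)]:
    X=onz(c,p,.023)[:2]-q[:2]; print('contact',R2(q[2]).T@X*1000)
S=cam('side')
for n,cc in (('w',c),('s',S)):
  for P in [(0,0,.058),(0,.0,0),(0,.09,.068),(0,-.09,.068),(-.042,-.125,.01),(.042,-.125,.01),(-.042,.125,.01),(.042,.125,.01)]: print(n,P,proj(cc,W(q,P))[0].round(1))
save(S,'s3c.png',crop=(290,200,430,420),f=2.7)
# grip ends in tool frame
M=np.array(get_image('wrist')['mount'])
def tool(p,zt):
    u=cv2.undistortPoints(np.array(p,float).reshape(1,1,2),c['K'],c['D'])[0,0]
    v=M[:3,:3]@[u[0],u[1],1]; o=M[:3,3]; return o+v*(zt-o[2])/v[2]
for p in [(300,218),(338,218),(296,290),(342,290),(297,443),(337,443)]: print(tool(p,-.026).round(4))
for p in [(316,125),(307,125),(326,125),(316,190)]: print('low',tool(p,.034).round(4))
E
```

```text
[0.53250589 0.18860147 0.07171614] 4.109032369619465 [ 0.5  0.9 -1.   1.2  1.2 -2.1 -0.3 -0.5]
contact [  0.61479805 -31.74170483]
contact [ 0.47762454 29.35341703]
w (0, 0, 0.058) [208.9 181.1]
w (0, 0.0, 0) [224.1 170.6]
w (0, 0.09, 0.068) [208.7 291.6]
w (0, -0.09, 0.068) [204.1  58.6]
w (-0.042, -0.125, 0.01) [272.3  23.9]
w (0.042, -0.125, 0.01) [171.4  20.9]
w (-0.042, 0.125, 0.01) [266.6 302.1]
w (0.042, 0.125, 0.01) [181.4 297.7]
s (0, 0, 0.058) [354.3 311.1]
s (0, 0.0, 0) [353.1 334.3]
s (0, 0.09, 0.068) [342.9 272.7]
s (0, -0.09, 0.068) [368.1 347.5]
s (-0.042, -0.125, 0.01) [345.7 393.2]
s (0.042, -0.125, 0.01) [397.6 384.7]
s (-0.042, 0.125, 0.01) [317.4 286.3]
s (0.042, 0.125, 0.01) [359.3 280.9]
[ 0.0451 -0.0058 -0.026 ]
[ 0.0451  0.0049 -0.026 ]
[ 0.0231 -0.0072 -0.026 ]
[ 0.0231  0.0064 -0.026 ]
[-0.0345 -0.0078 -0.026 ]
[-0.0345  0.006  -0.026 ]
low [ 0.0683 -0.0013  0.034 ]
low [ 0.0683 -0.0049  0.034 ]
low [0.0683 0.0027 0.034 ]
low [ 0.0418 -0.0013  0.034 ]
```

View pics/s3c.png

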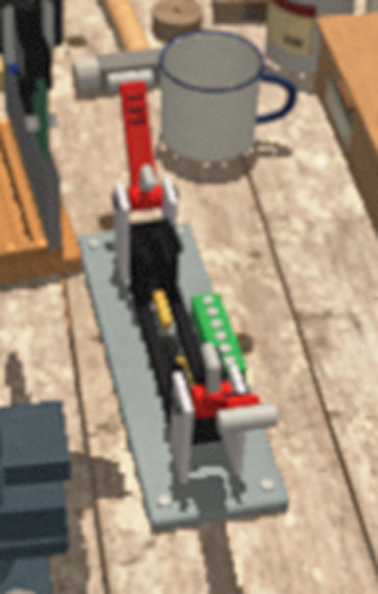

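```bash
python3 - <<'E'
from dock import *
c=cam('wrist');S=cam('side')
obs=[((-.025,-.09,.068),(231.3,58.8)),((-.025,.09,.068),(231.3,292.5)),((.025,-.09,.068),(172,57.5)),((.025,.09,.068),(180.5,290))]
q=[.5325,.1882,np.radians(4.1)]
for P,p in obs:
    X=onz(c,p,.068)[:2]-q[:2]; print(P,R2(q[2]).T@X*1000)
# bracket tops at px
tcp=np.array([.4453,.198,.2467]); th=np.radians(-83.1)
tx=np.array([np.cos(th),np.sin(th),0])
for off in (.0032,):
    for dz,l in ((-.084,0),(-.084,.065),(-.084,-.065),(-.034,.065),(.014,0)):
        print('side',dz,l,proj(S,tcp+tx*(off+l)+[0,0,dz])[0].round(1),'wrist',proj(c,tcp+tx*(off+l)+[0,0,dz])[0].round(1))
save(S,'s3d.png',crop=(260,150,340,310),f=3.7)
E
```

```text
(-0.025, -0.09, 0.068) [-19.48957676 -90.08347474]
(-0.025, 0.09, 0.068) [-18.76673182  90.17613823]
(0.025, -0.09, 0.068) [ 23.26466993 -89.76771096]
(0.025, 0.09, 0.068) [23.5654958  90.29273943]
side -0.084 0 [301.2 265.5] wrist [318.4 241.6]
side -0.084 0.065 [310.  293.2] wrist [318.7 121.4]
side -0.084 -0.065 [293.5 241.1] wrist [318.2 344. ]
side -0.034 0.065 [309.2 267.1] wrist [319.5 125.3]
side 0.014 0 [299.1 213.5] wrist [320.  328.6]
```

View pics/s3d.png

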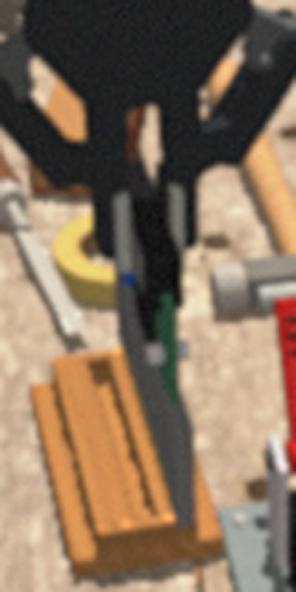

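>>> {"method": "servo_tool", "body": {
  "increments": [
    [5, 4.2, -21.5, 0, 0, 0, 0],
    [5, 4.3, -21.5, 0, 0, 0, 0],
    [5, 4.2, -21.5, 0, 0, 0, 0],
    [5, 4.3, -21.6, 0, 0, 0, 0.049],
    [5, 0, 0, 30, 0, 0, 0],
    [5, 0, 0, 35, 0, 0, 0],
    [5, 0, 0, 20, 0, 0, 0],
    [5, 0, 0, 0, 0, 0, 0]
  ]
}}

```text
time: 8.9
tool_pos: [0.532, 0.1908, 0.1606]
tool_rot: [179.8, -0.1, -85.9]
contact_force: [0.0, 0.1, -0.9]
gripper_width: 0.0127
```

```bash
python3 - <<'E'
from dock import *
s=get_state();print(s['time'],s['tool_pos'],s['tool_rot'],s['contact_force'],s['wrist_torque'],s['gripper_width'])
c=cam('wrist');save(c,'w4.png');S=cam('side')
save(c,'w4c.png',crop=(250,0,390,220),f=2.7)
save(S,'s4c.png',crop=(300,180,420,400),f=2.7)
E
```

```text
8.9 [0.5320253  0.19083733 0.16056933] [ 1.79783429e+02 -1.22055389e-01 -8.59101144e+01] [ 0.02825018  0.11365492 -0.94316271] [-0.01416741 -0.03563499  0.01427505] 0.012678227446161027
```

View pics/w4c.png

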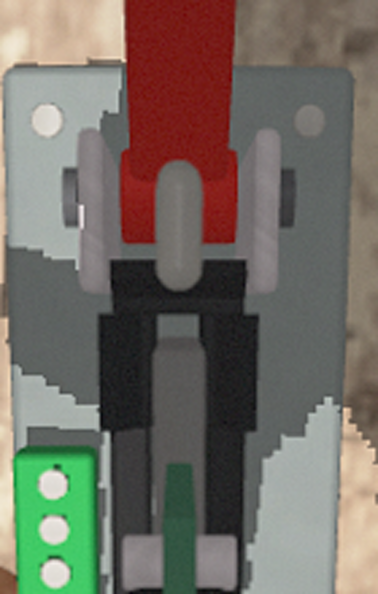

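View pics/s4c.png

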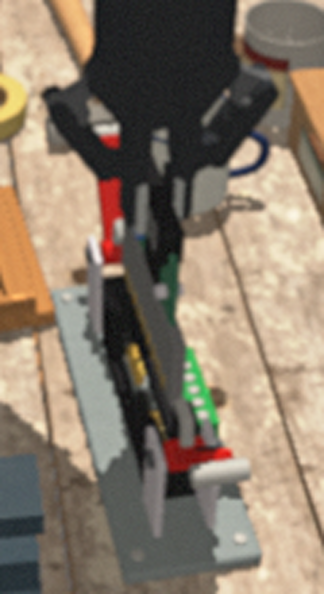

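```bash
python3 - <<'E'
from dock import *
c=cam('wrist'); q=[.533,.1883,np.radians(4.1)]
for P in [(0,-.0675,.058),(0,-.0675,.062),(0,-.065,.1265),(0,-.09,.068),(0.025,-.09,.068),(-.025,-.09,.068),(.042,-.125,.01),(-.042,-.125,.01)]: print(P,proj(c,W(q,P))[0].round(1))
print('obs slot end row 116.7; card end row 125.2; pins', (250+73/2.7,195/2.7),(250+287/2.7,197/2.7),'corners',(250+5/2.7,66/2.7),(250+354/2.7,68/2.7))
for p in [(250+73/2.7,195/2.7),(250+287/2.7,197/2.7)]:
    X=onz(c,p,.068)[:2]-q[:2]; print(R2(q[2]).T@X*1000)
X=onz(c,(250+180/2.7,125.2),.1265)[:2]-q[:2]; print('card end',R2(q[2]).T@X*1000)
X=onz(c,(250+178/2.7,116.7),.060)[:2]-q[:2]; print('slot end',R2(q[2]).T@X*1000)
E
```

```text
(0, -0.0675, 0.058) [320.  115.1]
(0, -0.0675, 0.062) [320.1 115.3]
(0, -0.065, 0.1265) [321.3 124.3]
(0, -0.09, 0.068) [320.3  71.7]
(0.025, -0.09, 0.068) [272.8  71.8]
(-0.025, -0.09, 0.068) [367.8  72. ]
(0.042, -0.125, 0.01) [254.1  22.6]
(-0.042, -0.125, 0.01) [385.3  22.8]
obs slot end row 116.7; card end row 125.2; pins (277.037037037037, 72.22222222222221) (356.2962962962963, 72.96296296296296) corners (251.85185185185185, 24.444444444444443) (381.1111111111111, 25.185185185185183)
[ 22.75462745 -89.77758814]
[-18.94626736 -89.44672178]
card end [  1.88876017 -64.63597074]
slot end [  2.28477216 -66.67862325]
```

>>> {"method": "servo_tool", "body": {
  "increments": [
    [5, 0, -0.4, 8, 0, 0, 0],
    [5, 0, 0, 6, 0, 0, 0],
    [5, 0, 0, 4, 0, 0, 0],
    [5, 0, 0, 4, 0, 0, 0],
    [5, 0, 0, 0, 0, 0, 0]
  ]
}}

```text
time: 9.68
tool_pos: [0.5331, 0.1914, 0.1399]
tool_rot: [180.0, -0.0, -85.9]
contact_force: [0.4, 1.1, -0.3]
gripper_width: 0.0132
```

>>> {"method": "servo_tool", "body": {
  "increments": [
    [5, 0, 0, 5, 0, 0, 0],
    [5, 0, 0, 5, 0, 0, 0],
    [5, 0, 0, 5, 0, 0, 0],
    [5, 0, 0, 5, 0, 0, 0],
    [5, 0, 0, 0, 0, 0, 0]
  ]
}}

```text
time: 10.3
tool_pos: [0.5396, 0.193, 0.1356]
tool_rot: [-178.9, 0.1, -85.6]
contact_force: [-12.9, -5.6, 57.0]
gripper_width: 0.0131
```

>>> {"method": "servo_tool", "body": {
  "increments": [
    [5, 0, 0, -10, 0, 0, 0],
    [5, 0, 0, -10, 0, 0, 0],
    [5, 0, 0, 0, 0, 0, 0]
  ]
}}

```text
time: 10.68
tool_pos: [0.5334, 0.1916, 0.1402]
tool_rot: [-180.0, 0.0, -85.9]
contact_force: [0.3, -0.2, -1.5]
gripper_width: 0.0132
```

```bash
python3 - <<'E'
from dock import *
s=get_state();print(s['time'],s['tool_pos'],s['tool_rot'],s['contact_force'],s['wrist_torque'],s['gripper_width'])
c=cam('wrist');save(c,'w5.png');S=cam('side')
save(c,'w5c.png',crop=(250,0,390,220),f=2.7)
save(S,'s5c.png',crop=(300,180,420,400),f=2.7)
E
```

```text
10.675 [0.53336058 0.1915571  0.14019557] [-1.79993571e+02  8.35357641e-03 -8.58975372e+01] [ 0.33466444 -0.24821218 -1.51341847] [-0.02137878  0.03351001 -0.01715768] 0.013193198278077694
```

View pics/w5c.png

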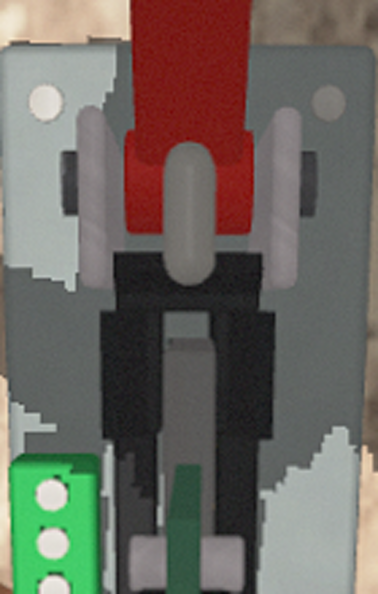

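View pics/s5c.png

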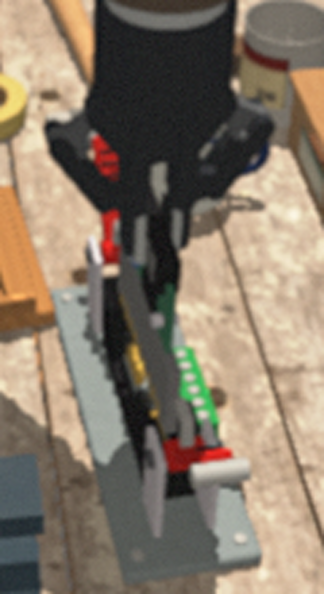

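```bash
python3 - <<'E'
from dock import *
s=get_state(); S=cam('side'); c=cam('wrist')
R=Ro.from_euler('xyz',s['tool_rot'],degrees=True).as_matrix(); T=np.array(s['tool_pos'])
def card(x,y,z): # card coords mm -> world; card y=-tool x (center at +3.2), card x = -tool y... z up
    return T+R@np.array([3.2-y,-x,84-z])/1000
def draw(c,im,f,x0,y0):
    def L(P,Q,col):
        a,b=proj(c,[P,Q]); cv2.line(im,tuple(np.int32((a-[x0,y0])*f*8)),tuple(np.int32((b-[x0,y0])*f*8)),col,1,cv2.LINE_AA,3)
    for x in (-4,4):
        for p,q in [((x,-65,0),(x,65,0)),((x,-65,50),(x,-48,50)),((x,-65,0),(x,-65,50)),((x,65,0),(x,65,50))]: L(card(*p),card(*q),(0,255,255))
    for x in (-7.5,7.5): L(card(x,-38,110),card(x,38,110),(255,255,0)); L(card(x,-38,86),card(x,-38,110),(255,255,0))
    q=[.533,.1883,np.radians(4.1)]
    for z,col in ((.058,(255,0,255)),):
        P=W(q,[(-.005,-.0675,z),(.005,-.0675,z),(.005,.0675,z),(-.005,.0675,z)])
        for i in range(4): L(P[i],P[(i+1)%4],col)
    P=W(q,[(-.042,-.125,.01),(.042,-.125,.01),(.042,.125,.01),(-.042,.125,.01)])
    for i in range(4): L(P[i],P[(i+1)%4],(0,0,255))
for n,cc,cr,f in (('s',S,(320,240,400,400),3.7),('w',c,(250,60,390,330),2.2)):
    im=cc['im'][cr[1]:cr[3],cr[0]:cr[2]]; im=cv2.resize(im,None,fx=f,fy=f,interpolation=cv2.INTER_CUBIC); o=im.copy()
    draw(cc,o,f,cr[0],cr[1]); cv2.imwrite(f'pics/{n}5o.png',np.hstack([im,o])); print(o.shape)
E
```

```text
(592, 296, 3)
(594, 308, 3)
```

View pics/s5o.png

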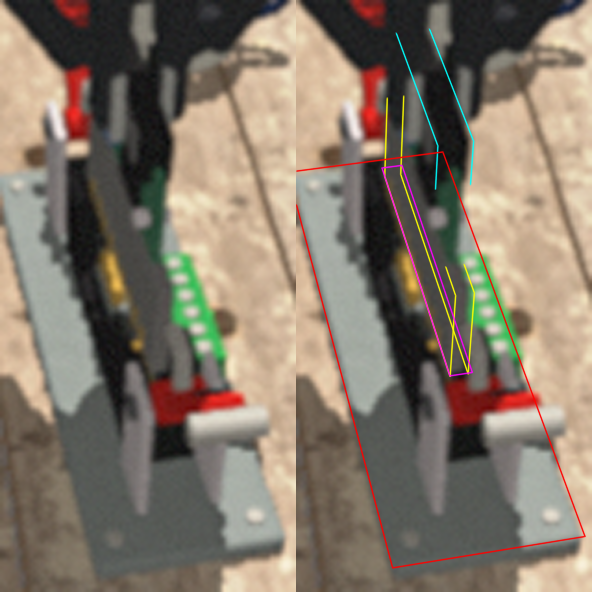

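View pics/w5o.png

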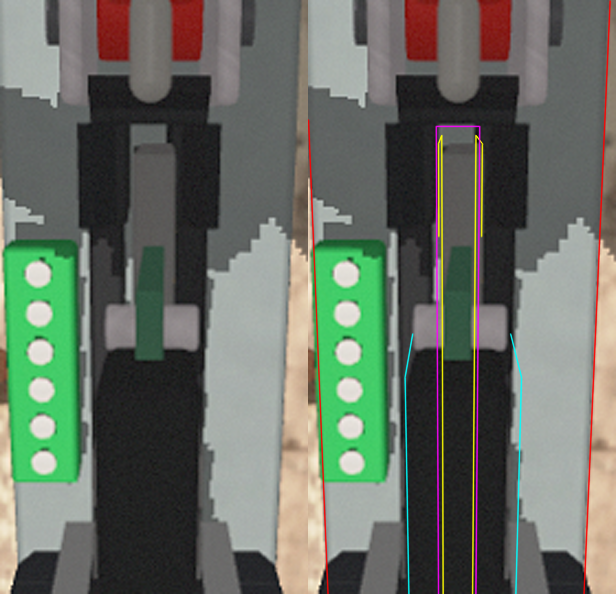

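>>> {"method": "servo_tool", "body": {
  "increments": [
    [5, 2, -0.8, 0, 0, 0, 0],
    [5, 0, 0, 1, 0, 0, 0],
    [5, 0, 0, 1, 0, 0, 0],
    [5, 0, 0, 0, 0, 0, 0]
  ]
}}

```text
time: 11.38
tool_pos: [0.5342, 0.1895, 0.1382]
tool_rot: [180.0, -0.0, -85.9]
contact_force: [0.5, 0.0, -0.6]
gripper_width: 0.013
```

```bash
python3 - <<'E'
from dock import *
s=get_state();print(s['time'],s['tool_pos'],s['tool_rot'],s['contact_force'],s['wrist_torque'],s['gripper_width'])
E
```

```text
11.375 [0.53419097 0.18949741 0.138171  ] [ 1.79985098e+02 -6.84327564e-03 -8.59009707e+01] [ 0.51924757  0.00932694 -0.63987607] [ 0.00770769  0.01923014 -0.058143  ] 0.013047253777712237
```

>>> {"method": "servo_tool", "body": {
  "increments": [
    [5, 0, 0, 1, 0, 0, 0],
    [5, 0, 0, 1, 0, 0, 0],
    [5, 0, 0, 0, 0, 0, 0]
  ]
}}

```text
time: 11.75
tool_pos: [0.5342, 0.1895, 0.1362]
tool_rot: [180.0, -0.0, -85.9]
contact_force: [0.3, 1.1, -1.1]
gripper_width: 0.0128
```

>>> {"method": "servo_tool", "body": {
  "increments": [
    [5, 0, 0, 1, 0, 0, 0],
    [5, 0, 0, 1, 0, 0, 0],
    [5, 0, 0, 0, 0, 0, 0]
  ]
}}

```text
time: 12.12
tool_pos: [0.5342, 0.1895, 0.1342]
tool_rot: [180.0, -0.0, -85.9]
contact_force: [0.3, 0.1, -1.1]
gripper_width: 0.0129
```

Passing the level where it jammed before; continuing with force checks.

>>> {"method": "servo_tool", "body": {
  "increments": [
    [5, 0, 0, 1.5, 0, 0, 0],
    [5, 0, 0, 1.5, 0, 0, 0],
    [5, 0, 0, 0, 0, 0, 0]
  ]
}}

```text
time: 12.5
tool_pos: [0.5341, 0.1895, 0.1311]
tool_rot: [180.0, -0.0, -85.9]
contact_force: [-0.5, 0.0, -1.7]
gripper_width: 0.0127
```

>>> {"method": "servo_tool", "body": {
  "increments": [
    [5, 0, 0, 1.5, 0, 0, 0],
    [5, 0, 0, 1.5, 0, 0, 0],
    [5, 0, 0, 0, 0, 0, 0]
  ]
}}

```text
time: 12.88
tool_pos: [0.5342, 0.1895, 0.1281]
tool_rot: [180.0, -0.0, -85.9]
contact_force: [0.2, 0.5, -1.3]
gripper_width: 0.0128
```

>>> {"method": "servo_tool", "body": {
  "increments": [
    [5, 0, 0, 1.5, 0, 0, 0],
    [5, 0, 0, 1.5, 0, 0, 0],
    [5, 0, 0, 0, 0, 0, 0]
  ]
}}

```text
time: 13.25
tool_pos: [0.5342, 0.1895, 0.1251]
tool_rot: [180.0, -0.0, -85.9]
contact_force: [-0.1, 0.4, -1.7]
gripper_width: 0.013
```

>>> {"method": "servo_tool", "body": {
  "increments": [
    [5, 0, 0, 2, 0, 0, 0],
    [5, 0, 0, 2, 0, 0, 0],
    [5, 0, 0, 2, 0, 0, 0],
    [5, 0, 0, 0, 0, 0, 0]
  ]
}}

```text
time: 13.75
tool_pos: [0.5341, 0.1895, 0.119]
tool_rot: [180.0, -0.0, -85.9]
contact_force: [0.2, 0.3, -1.2]
gripper_width: 0.0134
```

>>> {"method": "servo_tool", "body": {
  "increments": [
    [5, 0, 0, 2, 0, 0, 0],
    [5, 0, 0, 2, 0, 0, 0],
    [5, 0, 0, 1, 0, 0, 0],
    [5, 0, 0, 0, 0, 0, 0]
  ]
}}

```text
time: 14.25
tool_pos: [0.5342, 0.1895, 0.1142]
tool_rot: [180.0, -0.0, -85.9]
contact_force: [-0.2, 0.1, -0.6]
gripper_width: 0.0128
```

>>> {"method": "servo_tool", "body": {
  "increments": [
    [5, 0, 0, 1, 0, 0, 0],
    [5, 0, 0, 1, 0, 0, 0],
    [5, 0, 0, 1, 0, 0, 0],
    [5, 0, 0, 0, 0, 0, 0]
  ]
}}

```text
time: 14.75
tool_pos: [0.5342, 0.1895, 0.1112]
tool_rot: [180.0, -0.0, -85.9]
contact_force: [0.4, -0.3, -1.5]
gripper_width: 0.0129
```

>>> {"method": "servo_tool", "body": {
  "increments": [
    [5, 0, 0, 1, 0, 0, 0],
    [5, 0, 0, 1, 0, 0, 0],
    [5, 0, 0, 0, 0, 0, 0]
  ]
}}

```text
time: 15.12
tool_pos: [0.5342, 0.1895, 0.1092]
tool_rot: [180.0, -0.0, -85.9]
contact_force: [0.1, -0.8, -0.8]
gripper_width: 0.0133
```

>>> {"method": "servo_tool", "body": {
  "increments": [
    [5, 0, 0, 1, 0, 0, 0],
    [5, 0, 0, 1, 0, 0, 0],
    [5, 0, 0, 0, 0, 0, 0]
  ]
}}

```text
time: 15.5
tool_pos: [0.5344, 0.1896, 0.1077]
tool_rot: [-180.0, 0.0, -85.9]
contact_force: [0.1, -0.8, 1.3]
gripper_width: 0.0129
```

>>> {"method": "servo_tool", "body": {
  "increments": [
    [5, 0, 0, 1, 0, 0, 0],
    [5, 0, 0, 0, 0, 0, 0]
  ]
}}

```text
time: 15.75
tool_pos: [0.5344, 0.1896, 0.1065]
tool_rot: [-180.0, 0.0, -85.9]
contact_force: [-0.3, -0.2, 2.5]
gripper_width: 0.0126
```

>>> {"method": "servo_tool", "body": {
  "increments": [
    [40, 0, 0, 0, 0, 0, 0],
    [40, 0, 0, 0, 0, 0, 0],
    [40, 0, 0, 0, 0, 0, 0],
    [40, 0, 0, 0, 0, 0, 0]
  ]
}}

```text
time: 16.25
tool_pos: [0.5343, 0.1896, 0.1062]
tool_rot: [180.0, -0.0, -85.9]
contact_force: [-0.1, -0.3, 0.3]
gripper_width: 0.0399
```

```bash
python3 - <<'E'
from dock import *
s=get_state();print(s['time'],s['tool_pos'],s['tool_rot'],s['contact_force'],s['gripper_width'])
c=cam('wrist');save(c,'w6.png')
S=cam('side'); save(S,'s6c.png',crop=(300,180,420,400),f=2.7)
E
```

```text
16.25 [0.53426229 0.18955872 0.10623185] [ 1.79996910e+02 -2.65192696e-03 -8.58948897e+01] [-0.10126585 -0.27931357  0.31680798] 0.03992636156287534
```

View pics/w6.png

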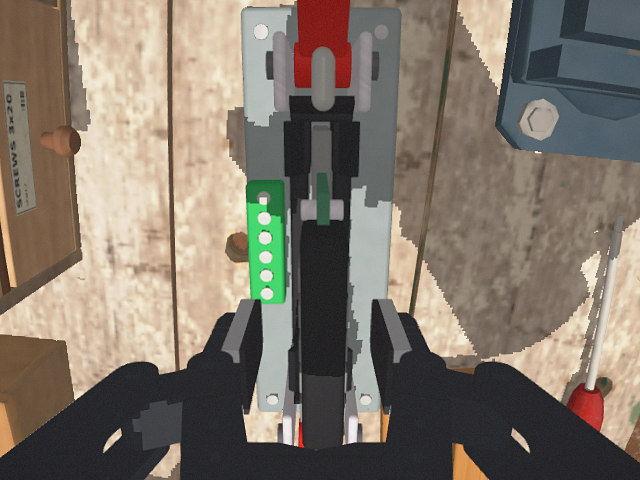

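View pics/s6c.png

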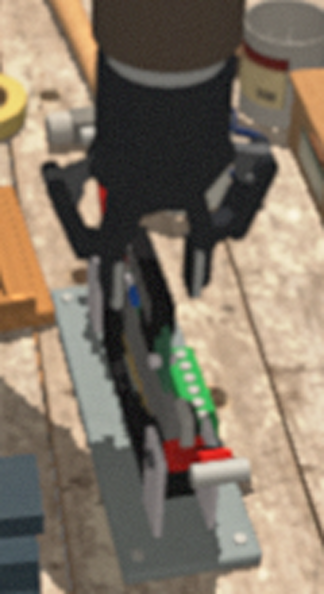

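>>> {"method": "servo_tool", "body": {
  "increments": [
    [40, 0, 0, -20, 0, 0, 0],
    [40, 0, 0, -30, 0, 0, 0],
    [40, 0, 0, -30, 0, 0, 0],
    [0, 40, 0, -5, 0, 0, 0],
    [0, 48, 0, 0, 0, 0, 0],
    [0, 50, 0, 0, 0, 0, 0],
    [0, 48, 0, 0, 0, 0, 0],
    [0, 0, 0, 0, 0, 0, 0]
  ]
}}

```text
time: 17.35
tool_pos: [0.5473, 0.0014, 0.1913]
tool_rot: [180.0, -0.0, -86.2]
contact_force: [-0.4, 0.3, 0.3]
gripper_width: -0.0
```

```bash
python3 - <<'E'
from dock import *
s=get_state();print(s['time'],s['tool_pos'],s['tool_rot'],s['contact_force'],s['gripper_width'])
c=cam('wrist');save(c,'w7.png')
S=cam('side'); save(S,'s7.png',crop=(220,100,460,420),f=1.8)
T=cam('top'); save(T,'t7.png',crop=(270,130,500,270),f=3)
for n,cc in (('side',S),('wrist',c),('top',T)):
    for th,z in (('left_tip',.129),('right_tip',.1205)):
        for r in tip_of(th,n)[:1]: print(n,th,r['point'],round(r['score'],2),onz(cc,r['point'],z).round(4))
E
```

```text
17.35 [0.54731529 0.00136898 0.19127249] [ 1.79981796e+02 -8.48898461e-03 -8.61500287e+01] [-0.35746754  0.31446585  0.2966164 ] -4.487206276378998e-05
side left_tip [339.3, 227.8] 0.85 [0.5263 0.3347 0.129 ]
side right_tip [381.6, 355.5] 0.93 [0.5437 0.0384 0.1205]
top left_tip [304.6, 206.1] 0.93 [0.5197 0.3266 0.129 ]
```

View pics/w7.png

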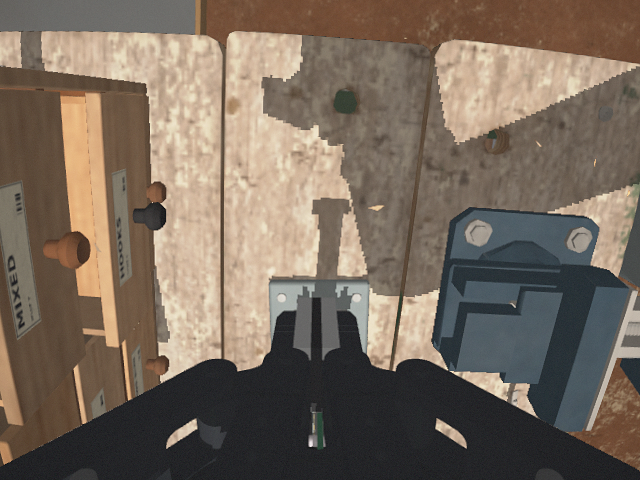

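View pics/s7.png

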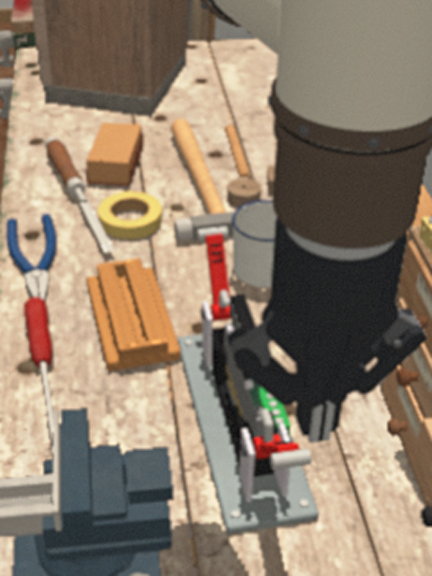

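View pics/t7.png

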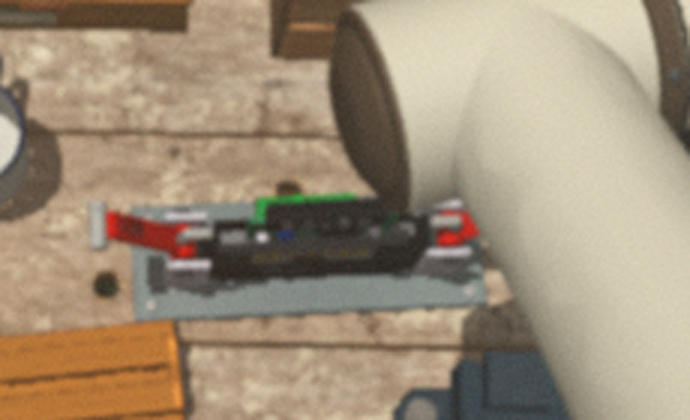

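>>> {"method": "servo_tool", "body": {
  "increments": [
    [0, 0, 0, 30, 0, 0, -0.005],
    [0, 0, 0, 30, 0, 0, 0],
    [0, 0, 0, 18, 0, 0, 0],
    [0, -5, 0, 0, 0, 0, 0],
    [0, -5, 0, 0, 0, 0, 0],
    [0, 0, 0, 0, 0, 0, 0]
  ]
}}

```text
time: 18.55
tool_pos: [0.5475, 0.0148, 0.1145]
tool_rot: [-179.9, 0.0, -85.5]
contact_force: [0.1, 0.6, 0.4]
gripper_width: 0.0001
```

>>> {"method": "servo_tool", "body": {
  "increments": [
    [0, -2, 0, 0, 0, 0, 0],
    [0, -2, 0, 0, 0, 0, 0],
    [0, 0, 0, 0, 0, 0, 0]
  ]
}}

```text
time: 18.92
tool_pos: [0.5465, 0.0181, 0.1135]
tool_rot: [-180.0, 0.0, -85.6]
contact_force: [0.3, 0.5, -0.4]
gripper_width: 0.0002
```

>>> {"method": "servo_tool", "body": {
  "increments": [
    [0, -1, 0, 0, 0, 0, 0],
    [0, -1, 0, 0, 0, 0, 0],
    [0, 0, 0, 0, 0, 0, 0]
  ]
}}

```text
time: 19.3
tool_pos: [0.5463, 0.02, 0.1133]
tool_rot: [180.0, -0.0, -85.6]
contact_force: [0.7, -0.1, -0.3]
gripper_width: -0.0
```

>>> {"method": "servo_tool", "body": {
  "increments": [
    [0, -1, 0, 0, 0, 0, 0],
    [0, -1, 0, 0, 0, 0, 0],
    [0, 0, 0, 0, 0, 0, 0]
  ]
}}

```text
time: 19.68
tool_pos: [0.5462, 0.0214, 0.1133]
tool_rot: [180.0, -0.0, -85.6]
contact_force: [1.6, -4.1, 0.8]
gripper_width: -0.0001
```

>>> {"method": "servo_tool", "body": {
  "increments": [
    [0, -1, 0, 0, 0, 0, 0],
    [0, -1, 0, 0, 0, 0, 0],
    [0, 0, 0, 0, 0, 0, 0]
  ]
}}

```text
time: 20.05
tool_pos: [0.5461, 0.0222, 0.1139]
tool_rot: [180.0, -0.2, -85.6]
contact_force: [1.9, -8.4, 1.4]
gripper_width: 0.0
```

>>> {"method": "servo_tool", "body": {
  "increments": [
    [0, -1, 0, 0, 0, 0, 0],
    [0, -1, 0, 0, 0, 0, 0],
    [0, 0, 0, 0, 0, 0, 0]
  ]
}}

```text
time: 20.42
tool_pos: [0.5461, 0.0231, 0.1148]
tool_rot: [180.0, -0.3, -85.6]
contact_force: [1.2, -13.4, 5.4]
gripper_width: -0.0002
```

>>> {"method": "servo_tool", "body": {
  "increments": [
    [0, 6, 0, 0, 0, 0, 0],
    [0, 0, 0, 12, 0, 0, 0],
    [0, -3, 0, 0, 0, 0, 0],
    [0, -1.5, 0, 0, 0, 0, 0],
    [0, 0, 0, 0, 0, 0, 0]
  ]
}}

```text
time: 21.05
tool_pos: [0.5448, 0.0237, 0.1007]
tool_rot: [179.8, -0.1, -85.6]
contact_force: [0.1, -5.0, -0.6]
gripper_width: -0.0001
```

>>> {"method": "servo_tool", "body": {
  "increments": [
    [0, -1, 0, 0, 0, 0, 0],
    [0, -1, 0, 0, 0, 0, 0],
    [0, 0, 0, 0, 0, 0, 0]
  ]
}}

```text
time: 21.42
tool_pos: [0.5448, 0.0247, 0.1015]
tool_rot: [179.8, -0.2, -85.6]
contact_force: [-1.0, -9.1, 2.0]
gripper_width: -0.0003
```

>>> {"method": "servo_tool", "body": {
  "increments": [
    [0, -1, 0, 0, 0, 0, 0],
    [0, -1, 0, 0, 0, 0, 0],
    [0, 0, 0, 0, 0, 0, 0]
  ]
}}

```text
time: 21.8
tool_pos: [0.545, 0.026, 0.1022]
tool_rot: [179.9, -0.2, -85.6]
contact_force: [-0.7, -12.5, 5.2]
gripper_width: 0.0001
```

>>> {"method": "servo_tool", "body": {
  "increments": [
    [0, -1, 0, 0, 0, 0, 0],
    [0, -1, 0, 0, 0, 0, 0],
    [0, 0, 0, 0, 0, 0, 0]
  ]
}}

```text
time: 22.18
tool_pos: [0.5455, 0.0283, 0.1024]
tool_rot: [179.9, -0.2, -85.6]
contact_force: [1.0, -11.3, 6.3]
gripper_width: 0.0001
```

>>> {"method": "servo_tool", "body": {
  "increments": [
    [0, -1.5, 0, -1.3, 0, 0, 0],
    [0, -1.5, 0, -1.2, 0, 0, 0],
    [0, -1.5, 0, -1.2, 0, 0, 0],
    [0, -1.5, 0, -1.1, 0, 0, 0]
  ]
}}

```text
time: 22.68
tool_pos: [0.5452, 0.0348, 0.1071]
tool_rot: [180.0, -0.2, -85.6]
contact_force: [1.3, -9.8, 4.3]
gripper_width: -0.0002
```

>>> {"method": "servo_tool", "body": {
  "increments": [
    [0, -2, 0, -1.4, 0, 0, 0],
    [0, -2, 0, -1.3, 0, 0, 0],
    [0, -2, 0, -1.3, 0, 0, 0],
    [0, -2, 0, -1.2, 0, 0, 0]
  ]
}}

```text
time: 23.18
tool_pos: [0.5447, 0.0433, 0.1122]
tool_rot: [-180.0, -0.1, -85.6]
contact_force: [0.1, -8.3, 4.4]
gripper_width: -0.0001
```

>>> {"method": "servo_tool", "body": {
  "increments": [
    [0, -2.5, 0, -1.2, 0, 0, 0],
    [0, -2.5, 0, -1.1, 0, 0, 0],
    [0, -2.5, 0, -1.0, 0, 0, 0],
    [0, -2.5, 0, -0.9, 0, 0, 0]
  ]
}}

```text
time: 23.68
tool_pos: [0.544, 0.0536, 0.1163]
tool_rot: [-180.0, -0.1, -85.6]
contact_force: [1.1, -5.9, 1.8]
gripper_width: 0.0002
```

>>> {"method": "servo_tool", "body": {
  "increments": [
    [0, -2.5, 0, -1.2, 0, 0, 0],
    [0, -2.5, 0, -1.1, 0, 0, 0],
    [0, -2.5, 0, -1.0, 0, 0, 0],
    [0, -2.5, 0, -0.8, 0, 0, 0]
  ]
}}

```text
time: 24.18
tool_pos: [0.5433, 0.064, 0.1201]
tool_rot: [-180.0, -0.1, -85.6]
contact_force: [1.0, -5.4, 0.9]
gripper_width: 0.0002
```

>>> {"method": "servo_tool", "body": {
  "increments": [
    [0, -2, 0, -1.5, 0, 0, 0],
    [0, -2, 0, -1.2, 0, 0, 0],
    [0, -2, 0, -1.0, 0, 0, 0],
    [0, -1, 0, -1.0, 0, 0, 0]
  ]
}}

```text
time: 24.68
tool_pos: [0.5418, 0.0713, 0.124]
tool_rot: [179.9, -0.0, -85.6]
contact_force: [0.7, -5.0, -1.3]
gripper_width: 0.0
```

>>> {"method": "servo_tool", "body": {
  "increments": [
    [0, -2, 0, -1, 0, 0, 0],
    [0, -2, 0, 0, 0, 0, 0],
    [0, -2, 0, 0, 0, 0, 0],
    [0, -1, 0, 0, 0, 0, 0]
  ]
}}

```text
time: 25.18
tool_pos: [0.5416, 0.0782, 0.1257]
tool_rot: [180.0, -0.0, -85.6]
contact_force: [-2.4, -4.7, 1.1]
gripper_width: 0.0003
```

>>> {"method": "servo_tool", "body": {
  "increments": [
    [0, -2, 0, 0, 0, 0, 0],
    [0, -2, 0, 0, 0, 0, 0],
    [0, -1, 0, 0, 0, 0, 0],
    [0, 0, 0, 0, 0, 0, 0]
  ]
}}

```text
time: 25.68
tool_pos: [0.5416, 0.0833, 0.1258]
tool_rot: [-180.0, -0.0, -85.6]
contact_force: [-0.7, -4.5, 1.0]
gripper_width: 0.0003
```

>>> {"method": "servo_tool", "body": {
  "increments": [
    [0, -1.5, 0, 0, 0, 0, 0],
    [0, -1.5, 0, 0, 0, 0, 0],
    [0, -1, 0, 0, 0, 0, 0],
    [0, 0, 0, 0, 0, 0, 0]
  ]
}}

```text
time: 26.18
tool_pos: [0.5414, 0.0873, 0.1258]
tool_rot: [-180.0, -0.0, -85.6]
contact_force: [-0.7, -4.4, 2.6]
gripper_width: -0.0001
```

```bash
python3 - <<'E'
from dock import *
S=cam('side'); save(S,'s8.png',crop=(300,200,430,410),f=2.8)
c=cam('wrist'); save(c,'w8.png')
E
```

```text
(no output)
```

View pics/s8.png

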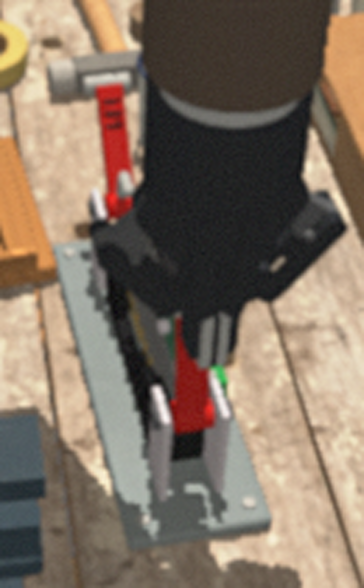

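View pics/w8.png

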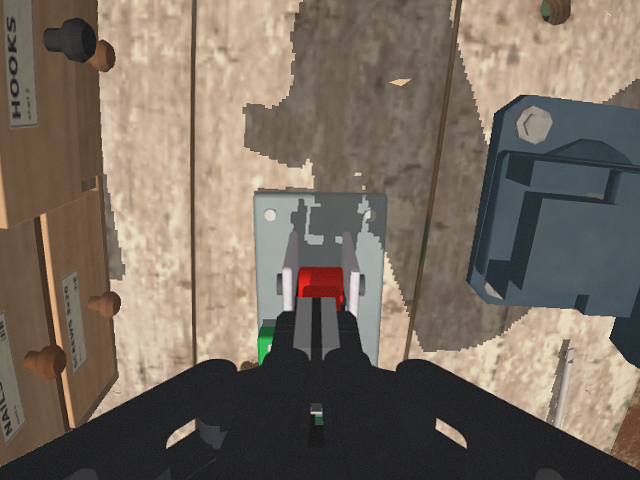

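>>> {"method": "servo_tool", "body": {
  "increments": [
    [0, -1.5, 0, 0, 0, 0, 0],
    [0, -1.5, 0, 0, 0, 0, 0],
    [0, -1, 0, 0, 0, 0, 0],
    [0, 0, 0, 0, 0, 0, 0]
  ]
}}

```text
time: 26.78
tool_pos: [0.5412, 0.0913, 0.1256]
tool_rot: [-180.0, 0.0, -85.6]
contact_force: [-0.3, -4.7, 2.3]
gripper_width: 0.0003
```

>>> {"method": "servo_tool", "body": {
  "increments": [
    [0, -1.5, 0, 0, 0, 0, 0],
    [0, -1.5, 0, 0, 0, 0, 0],
    [0, -1, 0, 0, 0, 0, 0],
    [0, 0, 0, 0, 0, 0, 0]
  ]
}}

```text
time: 27.28
tool_pos: [0.5408, 0.0953, 0.1253]
tool_rot: [-180.0, -0.0, -85.6]
contact_force: [0.2, -3.7, 0.6]
gripper_width: -0.0002
```

>>> {"method": "servo_tool", "body": {
  "increments": [
    [0, 8, 0, 0, 0, 0, 0],
    [0, 0, 0, -30, 0, 0, 0],
    [0, 0, 0, -35, 0, 0, 0],
    [0, -50, 0, 0, 0, 0, 0],
    [0, -55, 0, 0, 0, 0, 0],
    [0, -58, 0, 0, 0, 0, 0],
    [0, -55, -0.6, 0, 0, 0, 0],
    [0, -55, -0.6, 0, 0, 0, 0]
  ]
}}

```text
time: 28.28
tool_pos: [0.5213, 0.3624, 0.1905]
tool_rot: [-179.9, 0.1, -85.6]
contact_force: [0.2, 0.0, -0.1]
gripper_width: -0.0
```

```bash
python3 - <<'E'
from dock import *
s=get_state();print(s['time'],s['tool_pos'],s['tool_rot'],s['contact_force'],s['gripper_width'])
S=cam('side'); save(S,'s9.png',crop=(300,170,430,410),f=2.5)
c=cam('wrist'); save(c,'w9.png')
E
```

```text
28.275 [0.52129114 0.36239081 0.19047721] [-1.79937256e+02  1.41383800e-01 -8.55846173e+01] [ 0.22786692  0.03928009 -0.07779598] -3.8671667284714446e-05
```

View pics/s9.png

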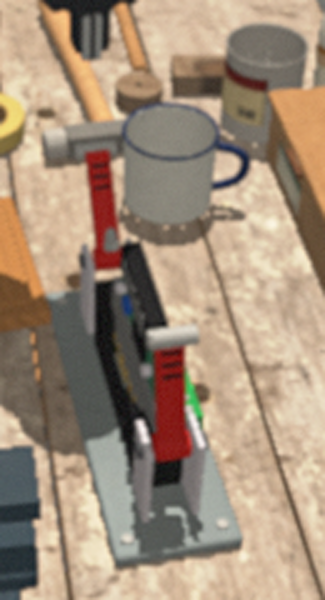

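View pics/w9.png

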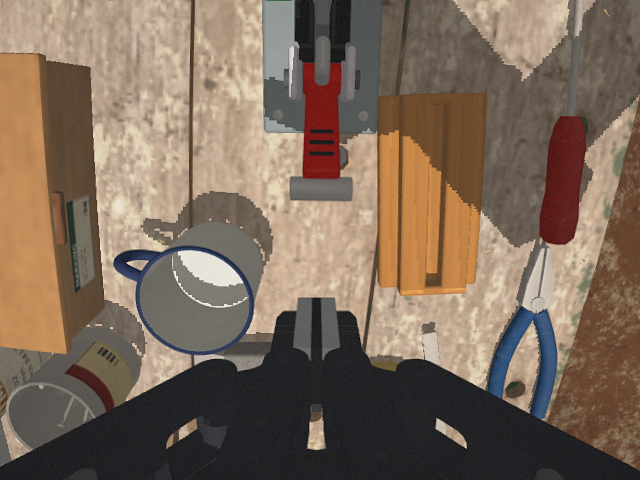

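>>> {"method": "servo_tool", "body": {
  "increments": [
    [0, 0, 0, 30, 0, 0, 0],
    [0, 0, 0, 30, 0, 0, 0],
    [0, 0, 0, 22, 0, 0, 0],
    [0, 5, 0, 0, 0, 0, 0],
    [0, 4, 0, 0, 0, 0, 0],
    [0, 2, 0, 0, 0, 0, 0],
    [0, 0, 0, 0, 0, 0, 0]
  ]
}}

```text
time: 29.25
tool_pos: [0.5227, 0.3487, 0.1094]
tool_rot: [-179.9, 0.1, -85.6]
contact_force: [1.1, 0.2, 0.5]
gripper_width: -0.0004
```

>>> {"method": "servo_tool", "body": {
  "increments": [
    [0, 1, 0, 0, 0, 0, 0],
    [0, 1, 0, 0, 0, 0, 0],
    [0, 0, 0, 0, 0, 0, 0]
  ]
}}

```text
time: 29.62
tool_pos: [0.5227, 0.348, 0.1089]
tool_rot: [-179.9, 0.1, -85.6]
contact_force: [-0.9, 5.6, 1.3]
gripper_width: -0.0001
```

>>> {"method": "servo_tool", "body": {
  "increments": [
    [0, 1, 0, 0, 0, 0, 0],
    [0, 1, 0, 0, 0, 0, 0],
    [0, 0, 0, 0, 0, 0, 0]
  ]
}}

```text
time: 30.0
tool_pos: [0.523, 0.3475, 0.1093]
tool_rot: [-179.8, 0.3, -85.5]
contact_force: [-2.7, 7.9, 3.1]
gripper_width: 0.0002
```

>>> {"method": "servo_tool", "body": {
  "increments": [
    [0, 1, 0, -0.7, 0, 0, 0],
    [0, 1, 0, -0.7, 0, 0, 0],
    [0, 1, 0, -0.7, 0, 0, 0]
  ]
}}

```text
time: 30.38
tool_pos: [0.5234, 0.3449, 0.1117]
tool_rot: [-179.8, 0.3, -85.5]
contact_force: [-3.4, 8.3, 3.7]
gripper_width: -0.0002
```

>>> {"method": "servo_tool", "body": {
  "increments": [
    [0, 2, 0, -1.4, 0, 0, 0],
    [0, 2, 0, -1.2, 0, 0, 0],
    [0, 2, 0, -1.1, 0, 0, 0],
    [0, 2, 0, -1.1, 0, 0, 0]
  ]
}}

```text
time: 30.88
tool_pos: [0.5247, 0.337, 0.117]
tool_rot: [-179.7, 0.3, -85.5]
contact_force: [-1.0, 8.2, 3.1]
gripper_width: 0.0005
```

>>> {"method": "servo_tool", "body": {
  "increments": [
    [0, 2.5, 0, -1.2, 0, 0, 0],
    [0, 2.5, 0, -1.1, 0, 0, 0],
    [0, 2.5, 0, -1.1, 0, 0, 0],
    [0, 2.5, 0, -1.0, 0, 0, 0]
  ]
}}

```text
time: 31.38
tool_pos: [0.5257, 0.3263, 0.1212]
tool_rot: [-179.7, 0.3, -85.5]
contact_force: [-1.0, 6.6, 2.7]
gripper_width: -0.0
```

>>> {"method": "servo_tool", "body": {
  "increments": [
    [0, 3, 0, -1, 0, 0, 0],
    [0, 3, 0, -0.9, 0, 0, 0],
    [0, 3, 0, -0.8, 0, 0, 0],
    [0, 3, 0, -0.7, 0, 0, 0]
  ]
}}

```text
time: 31.88
tool_pos: [0.5263, 0.3137, 0.1243]
tool_rot: [-179.8, 0.2, -85.5]
contact_force: [-0.5, 5.7, 1.9]
gripper_width: -0.0001
```

>>> {"method": "servo_tool", "body": {
  "increments": [
    [0, 3, 0, -0.5, 0, 0, 0],
    [0, 3, 0, -0.3, 0, 0, 0],
    [0, 3, 0, -0.2, 0, 0, 0],
    [0, 2.5, 0, 0, 0, 0, 0]
  ]
}}

```text
time: 32.38
tool_pos: [0.527, 0.3018, 0.125]
tool_rot: [-179.8, 0.2, -85.6]
contact_force: [-1.3, 5.4, 1.9]
gripper_width: 0.0001
```

>>> {"method": "servo_tool", "body": {
  "increments": [
    [0, 2, 0, 0, 0, 0, 0],
    [0, 2, 0, 0, 0, 0, 0],
    [0, 2, 0, 0, 0, 0, 0],
    [0, 2, 0, 0, 0, 0, 0]
  ]
}}

```text
time: 32.88
tool_pos: [0.5276, 0.2938, 0.1249]
tool_rot: [-179.8, 0.1, -85.6]
contact_force: [0.6, 4.3, 2.3]
gripper_width: 0.0002
```

>>> {"method": "servo_tool", "body": {
  "increments": [
    [0, 1, 0, 0, 0, 0, 0],
    [0, 1, 0, 0, 0, 0, 0],
    [0, 1, 0, 0, 0, 0, 0]
  ]
}}

```text
time: 33.25
tool_pos: [0.5273, 0.2897, 0.1243]
tool_rot: [-179.9, 0.0, -85.6]
contact_force: [0.6, 4.8, 1.9]
gripper_width: 0.0001
```

>>> {"method": "servo_tool", "body": {
  "increments": [
    [0, 1, 0, 0, 0, 0, 0],
    [0, 1, 0, 0, 0, 0, 0],
    [0, 1, 0, 0, 0, 0, 0]
  ]
}}

```text
time: 33.62
tool_pos: [0.5275, 0.2867, 0.1243]
tool_rot: [-179.9, 0.0, -85.6]
contact_force: [0.2, 4.6, 2.2]
gripper_width: -0.0003
```

>>> {"method": "servo_tool", "body": {
  "increments": [
    [0, 1, 0, 0, 0, 0, 0],
    [0, 1, 0, 0, 0, 0, 0],
    [0, 1, 0, 0, 0, 0, 0]
  ]
}}

```text
time: 34.0
tool_pos: [0.5277, 0.2837, 0.1242]
tool_rot: [-179.9, 0.0, -85.6]
contact_force: [1.5, 5.3, 0.6]
gripper_width: 0.0001
```

>>> {"method": "servo_tool", "body": {
  "increments": [
    [0, 1, 0, -1, 0, 0, 0],
    [0, 1, 0, -1, 0, 0, 0],
    [0, 1, 0, -1, 0, 0, 0]
  ]
}}

```text
time: 34.38
tool_pos: [0.5269, 0.2803, 0.1258]
tool_rot: [179.9, -0.0, -85.6]
contact_force: [0.6, 5.1, -2.7]
gripper_width: 0.0
```

>>> {"method": "servo_tool", "body": {
  "increments": [
    [0, 1, 0, 0, 0, 0, 0],
    [0, 1, 0, 0, 0, 0, 0],
    [0, 1, 0, 0, 0, 0, 0]
  ]
}}

```text
time: 34.75
tool_pos: [0.5271, 0.2777, 0.1256]
tool_rot: [179.9, 0.0, -85.6]
contact_force: [-0.4, 7.4, -3.2]
gripper_width: -0.0002
```

>>> {"method": "servo_tool", "body": {
  "increments": [
    [0, 1, 0, 0, 0, 0, 0],
    [0, 1, 0, 0, 0, 0, 0],
    [0, 1, 0, 0, 0, 0, 0]
  ]
}}

```text
time: 35.12
tool_pos: [0.5273, 0.2762, 0.1256]
tool_rot: [180.0, 0.2, -85.6]
contact_force: [-2.0, 11.8, -3.1]
gripper_width: -0.0003
```

>>> {"method": "servo_tool", "body": {
  "increments": [
    [0, 1, 0, 0, 0, 0, 0],
    [0, 0.5, 0, 0, 0, 0, 0],
    [0, 0, 0, 0, 0, 0, 0]
  ]
}}

```text
time: 35.5
tool_pos: [0.5274, 0.2757, 0.1255]
tool_rot: [180.0, 0.3, -85.6]
contact_force: [-1.7, 13.0, -4.1]
gripper_width: 0.0
```

>>> {"method": "servo_tool", "body": {
  "increments": [
    [0, 0.7, 0, 0, 0, 0, 0],
    [0, 0, 0, 0, 0, 0, 0]
  ]
}}

```text
time: 35.75
tool_pos: [0.5274, 0.2754, 0.1255]
tool_rot: [-180.0, 0.3, -85.6]
contact_force: [-2.3, 14.1, -4.9]
gripper_width: 0.0001
```

>>> {"method": "servo_tool", "body": {
  "increments": [
    [0, 0.9, 0, 0, 0, 0, 0],
    [0, 0, 0, 0, 0, 0, 0]
  ]
}}

```text
time: 36.0
tool_pos: [0.5274, 0.275, 0.1255]
tool_rot: [-180.0, 0.4, -85.6]
contact_force: [-3.2, 14.8, -4.0]
gripper_width: 0.0003
```

>>> {"method": "servo_tool", "body": {
  "increments": [
    [0, -6, 0, 0, 0, 0, 0],
    [0, -6, 0, 0, 0, 0, 0],
    [0, 0, 0, -30, 0, 0, 0],
    [0, 0, 0, -35, 0, 0, 0],
    [0, 50, 0.7, 0, 0, 0, 0],
    [0, 55, 0.7, 0, 0, 0, 0],
    [0, 53, 0, 0, 0, 0, 0],
    [0, 46, 0, 0, 0, 0, 0]
  ]
}}

```text
time: 37.0
tool_pos: [0.5404, 0.0766, 0.1917]
tool_rot: [179.8, -0.1, -85.7]
contact_force: [0.5, 0.5, -0.1]
gripper_width: -0.0001
```

```bash
python3 - <<'E'
from dock import *
s=get_state();print(s['time'],s['tool_pos'],s['tool_rot'],s['contact_force'],s['gripper_width'])
S=cam('side'); save(S,'s10.png',crop=(300,170,430,410),f=2.5)
E
```

```text
37.0 [0.5403793  0.07659903 0.19167067] [ 1.79843079e+02 -9.10662717e-02 -8.56843248e+01] [ 0.52126055  0.54767161 -0.08914605] -6.371035867892875e-05
```

View pics/s10.png

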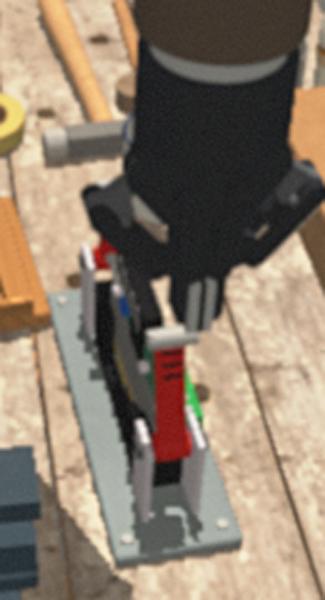

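>>> {"method": "servo_tool", "body": {
  "increments": [
    [0, 0, 0, 30, 0, 0, 0],
    [0, 0, 0, 34, 0, 0, 0],
    [0, -7, 0, 0, 0, 0, 0],
    [0, -7, 0, 0, 0, 0, 0],
    [0, -3, 0, 0, 0, 0, 0],
    [0, 0, 0, 0, 0, 0, 0]
  ]
}}

```text
time: 37.8
tool_pos: [0.5409, 0.0966, 0.1292]
tool_rot: [-179.9, -0.0, -85.6]
contact_force: [1.1, -3.4, 0.1]
gripper_width: -0.0003
```

>>> {"method": "servo_tool", "body": {
  "increments": [
    [0, -1, 0, 0, 0, 0, 0],
    [0, -1, 0, 0, 0, 0, 0],
    [0, -1, 0, 0, 0, 0, 0]
  ]
}}

```text
time: 38.17
tool_pos: [0.5407, 0.0981, 0.1291]
tool_rot: [-179.9, -0.1, -85.6]
contact_force: [3.4, -9.3, -1.1]
gripper_width: -0.0001
```

>>> {"method": "servo_tool", "body": {
  "increments": [
    [0, -1, 0, 0, 0, 0, 0],
    [0, -1, 0, 0, 0, 0, 0],
    [0, -1, 0, 0, 0, 0, 0]
  ]
}}

```text
time: 38.55
tool_pos: [0.5404, 0.0995, 0.1291]
tool_rot: [-180.0, -0.3, -85.6]
contact_force: [6.5, -15.8, -1.0]
gripper_width: 0.0002
```

>>> {"method": "servo_tool", "body": {
  "increments": [
    [0, -0.4, 0, 0, 0, 0, 0],
    [0, 0, 0, 0, 0, 0, 0]
  ]
}}

```text
time: 38.8
tool_pos: [0.5404, 0.0997, 0.129]
tool_rot: [180.0, -0.3, -85.6]
contact_force: [5.5, -14.9, -1.2]
gripper_width: 0.0001
```

>>> {"method": "servo_tool", "body": {
  "increments": [
    [0, -0.7, 0, 0, 0, 0, 0],
    [0, 0, 0, 0, 0, 0, 0]
  ]
}}

```text
time: 39.05
tool_pos: [0.5404, 0.1, 0.129]
tool_rot: [180.0, -0.3, -85.6]
contact_force: [5.9, -17.3, -0.9]
gripper_width: -0.0
```

```bash
python3 - <<'E'
from dock import *
for i in range(3):
    s=get_state();print(s['time'],s['contact_force'].round(1))
S=cam('side'); save(S,'s11.png',crop=(300,170,430,410),f=2.5)
E
```

```text
39.05 [  5.9 -17.3  -0.9]
39.05 [  5.9 -17.3  -0.9]
39.05 [  5.9 -17.3  -0.9]
```

View pics/s11.png

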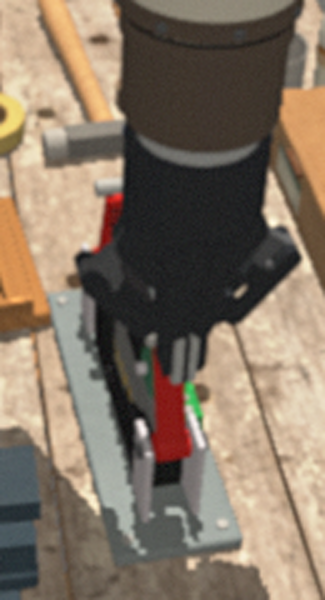

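>>> {"method": "servo_tool", "body": {
  "increments": [
    [0, 6, 0, 0, 0, 0, 0],
    [0, 6, 0, 0, 0, 0, 0],
    [0, 0, 0, -30, 0, 0, 0],
    [0, 0, 0, -32, 0, 0, 0],
    [0, -50, 0, 0, 0, 0, 0],
    [0, -55, 0, 0, 0, 0, 0],
    [0, -53, 0, 0, 0, 0, 0],
    [0, -48, 0, 0, 0, 0, 0]
  ]
}}

```text
time: 40.1
tool_pos: [0.5243, 0.2997, 0.1906]
tool_rot: [-180.0, 0.1, -85.5]
contact_force: [-0.4, -0.2, 0.1]
gripper_width: -0.0001
```

>>> {"method": "servo_tool", "body": {
  "increments": [
    [0, 0, 0, 0, 0, 0, 0]
  ]
}}

```text
time: 40.22
tool_pos: [0.5243, 0.3009, 0.19]
tool_rot: [-180.0, 0.1, -85.3]
contact_force: [0.6, 0.1, 0.1]
gripper_width: 0.0005
```

>>> {"method": "servo_tool", "body": {
  "increments": [
    [0, 0, 0, 30, 0, 0, 0],
    [0, 0, -1.5, 32, 0, 0, 0],
    [0, 8, 0, 0, 0, 0, 0],
    [0, 8, 0, 0, 0, 0, 0],
    [0, 4, 0, 0, 0, 0, 0],
    [0, 0, 0, 0, 0, 0, 0]
  ]
}}

```text
time: 40.98
tool_pos: [0.5287, 0.2777, 0.1296]
tool_rot: [-179.8, 0.1, -85.6]
contact_force: [-0.7, 1.7, 0.3]
gripper_width: 0.0
```

>>> {"method": "servo_tool", "body": {
  "increments": [
    [0, 1, 0, 0, 0, 0, 0],
    [0, 1, 0, 0, 0, 0, 0],
    [0, 0, 0, 0, 0, 0, 0]
  ]
}}

```text
time: 41.35
tool_pos: [0.5288, 0.2776, 0.1292]
tool_rot: [-179.8, 0.2, -85.6]
contact_force: [-1.3, 7.4, 2.1]
gripper_width: 0.0
```

>>> {"method": "servo_tool", "body": {
  "increments": [
    [0, 1, 0, 0, 0, 0, 0],
    [0, 1, 0, 0, 0, 0, 0],
    [0, 0, 0, 0, 0, 0, 0]
  ]
}}

```text
time: 41.72
tool_pos: [0.529, 0.2768, 0.1291]
tool_rot: [-179.8, 0.3, -85.5]
contact_force: [-1.7, 9.2, 1.9]
gripper_width: 0.0001
```

>>> {"method": "servo_tool", "body": {
  "increments": [
    [0, 1, 0, 0, 0, 0, 0],
    [0, 1, 0, 0, 0, 0, 0],
    [0, 0, 0, 0, 0, 0, 0]
  ]
}}

```text
time: 42.1
tool_pos: [0.5291, 0.276, 0.1291]
tool_rot: [-179.7, 0.4, -85.5]
contact_force: [-3.2, 12.2, 1.5]
gripper_width: 0.0002
```

>>> {"method": "servo_tool", "body": {
  "increments": [
    [0, 1, 0, 0, 0, 0, 0],
    [0, 0.5, 0, 0, 0, 0, 0],
    [0, 0, 0, 0, 0, 0, 0]
  ]
}}

```text
time: 42.48
tool_pos: [0.5291, 0.2755, 0.1291]
tool_rot: [-179.7, 0.5, -85.5]
contact_force: [-4.8, 14.8, 0.7]
gripper_width: -0.0004
```

>>> {"method": "servo_tool", "body": {
  "increments": [
    [0, 0.9, 0, 0, 0, 0, 0],
    [0, 0, 0, 0, 0, 0, 0]
  ]
}}

```text
time: 42.72
tool_pos: [0.5292, 0.2751, 0.1291]
tool_rot: [-179.7, 0.6, -85.5]
contact_force: [-5.6, 16.7, 1.2]
gripper_width: 0.0002
```

>>> {"method": "servo_tool", "body": {
  "increments": [
    [0, -6, 0, 0, 0, 0, 0],
    [0, -6, 0, 0, 0, 0, 0],
    [0, 0, 0, -30, 0, 0, 0],
    [0, 0, 0, -32, 0, 0, 0],
    [0, 50, 0, 0, 0, 0, 0],
    [0, 55, 0.5, 0, 0, 0, 0],
    [0, 53, 0.5, 0, 0, 0, 0],
    [0, 46, 0.5, 0, 0, 0, 0]
  ]
}}

```text
time: 43.72
tool_pos: [0.541, 0.0747, 0.1897]
tool_rot: [179.9, -0.1, -85.7]
contact_force: [0.8, 0.3, 0.0]
gripper_width: 0.0001
```

>>> {"method": "servo_tool", "body": {
  "increments": [
    [0, 0, 0, 30, 0, 0, 0],
    [0, 0, 0, 32, 0, 0, 0],
    [0, 0, 0, 0, 0, 0, 0]
  ]
}}

```text
time: 44.1
tool_pos: [0.5395, 0.0758, 0.1255]
tool_rot: [179.6, -0.1, -85.7]
contact_force: [-0.2, 0.5, 1.0]
gripper_width: -0.0003
```

>>> {"method": "servo_tool", "body": {
  "increments": [
    [0, -8, 0, -3, 0, 0, 0],
    [0, -8, 0, 0, 0, 0, 0],
    [0, -4, 0, 0, 0, 0, 0],
    [0, 0, 0, 0, 0, 0, 0]
  ]
}}

```text
time: 44.6
tool_pos: [0.5405, 0.0977, 0.1318]
tool_rot: [-179.9, -0.0, -85.6]
contact_force: [0.2, -1.5, 0.3]
gripper_width: -0.0
```

>>> {"method": "servo_tool", "body": {
  "increments": [
    [0, -1, 0, 0, 0, 0, 0],
    [0, -1, 0, 0, 0, 0, 0],
    [0, 0, 0, 0, 0, 0, 0]
  ]
}}

```text
time: 44.98
tool_pos: [0.5402, 0.0979, 0.1315]
tool_rot: [180.0, -0.1, -85.6]
contact_force: [1.4, -6.6, 1.9]
gripper_width: 0.0002
```

>>> {"method": "servo_tool", "body": {
  "increments": [
    [0, -1, 0, 0, 0, 0, 0],
    [0, -1, 0, 0, 0, 0, 0],
    [0, 0, 0, 0, 0, 0, 0]
  ]
}}

```text
time: 45.35
tool_pos: [0.5401, 0.0987, 0.1315]
tool_rot: [180.0, -0.2, -85.6]
contact_force: [3.2, -11.3, 2.0]
gripper_width: 0.0002
```

>>> {"method": "servo_tool", "body": {
  "increments": [
    [0, -1, 0, 0, 0, 0, 0],
    [0, -0.8, 0, 0, 0, 0, 0],
    [0, 0, 0, 0, 0, 0, 0]
  ]
}}

```text
time: 45.72
tool_pos: [0.5399, 0.0996, 0.1314]
tool_rot: [179.9, -0.3, -85.6]
contact_force: [3.2, -13.9, 1.7]
gripper_width: 0.0001
```

>>> {"method": "servo_tool", "body": {
  "increments": [
    [0, -1, 0, 0, 0, 0, 0],
    [0, 0, 0, 0, 0, 0, 0]
  ]
}}

```text
time: 45.98
tool_pos: [0.5399, 0.1, 0.1314]
tool_rot: [179.9, -0.4, -85.6]
contact_force: [3.9, -15.9, 1.2]
gripper_width: 0.0002
```

>>> {"method": "servo_tool", "body": {
  "increments": [
    [0, 6, 0, 0, 0, 0, 0],
    [0, 6, 0, 0, 0, 0, 0],
    [0, 0, 0, -30, 0, 0, 0],
    [0, 0, 0, -30, 0, 0, 0],
    [0, -50, 0, 0, 0, 0, 0],
    [0, -55, 0, 0, 0, 0, 0],
    [0, -53, 0, 0, 0, 0, 0],
    [0, -48, 0, 0, 0, 0, 0]
  ]
}}

```text
time: 46.98
tool_pos: [0.5242, 0.2999, 0.1909]
tool_rot: [180.0, 0.0, -85.6]
contact_force: [0.6, 0.1, -0.6]
gripper_width: -0.0001
```

>>> {"method": "servo_tool", "body": {
  "increments": [
    [0, 0, 0, 30, 0, 0, 0],
    [0, 0, -1, 32, 0, 0, 0],
    [0, 0, 0, 0, 0, 0, 0]
  ]
}}

```text
time: 47.35
tool_pos: [0.5241, 0.297, 0.1263]
tool_rot: [179.7, -0.2, -85.6]
contact_force: [-0.3, 0.0, 0.4]
gripper_width: -0.0003
```

>>> {"method": "servo_tool", "body": {
  "increments": [
    [0, 8, -1.5, -2, 0, 0, 0],
    [0, 8, -1.5, 0, 0, 0, 0],
    [0, 3, 0, 0, 0, 0, 0],
    [0, 0, 0, 0, 0, 0, 0]
  ]
}}

```text
time: 47.85
tool_pos: [0.5305, 0.2785, 0.1317]
tool_rot: [-180.0, 0.0, -85.7]
contact_force: [0.1, -0.2, -0.2]
gripper_width: -0.0002
```

>>> {"method": "servo_tool", "body": {
  "increments": [
    [0, 1, 0, 0, 0, 0, 0],
    [0, 1, 0, 0, 0, 0, 0],
    [0, 0, 0, 0, 0, 0, 0]
  ]
}}

```text
time: 48.22
tool_pos: [0.5305, 0.2777, 0.1312]
tool_rot: [-180.0, 0.1, -85.6]
contact_force: [-1.9, 2.6, 0.5]
gripper_width: -0.0001
```

>>> {"method": "servo_tool", "body": {
  "increments": [
    [0, 1, 0, 0, 0, 0, 0],
    [0, 1, 0, 0, 0, 0, 0],
    [0, 0, 0, 0, 0, 0, 0]
  ]
}}

```text
time: 48.6
tool_pos: [0.5306, 0.2774, 0.1312]
tool_rot: [-179.9, 0.2, -85.6]
contact_force: [-2.9, 7.6, 0.1]
gripper_width: 0.0002
```

>>> {"method": "servo_tool", "body": {
  "increments": [
    [0, 1, 0, 0, 0, 0, 0],
    [0, 1, 0, 0, 0, 0, 0],
    [0, 0, 0, 0, 0, 0, 0]
  ]
}}

```text
time: 48.98
tool_pos: [0.5308, 0.2766, 0.1312]
tool_rot: [-179.9, 0.3, -85.6]
contact_force: [-3.9, 11.1, 0.2]
gripper_width: 0.0
```

>>> {"method": "servo_tool", "body": {
  "increments": [
    [0, 1, 0, 0, 0, 0, 0],
    [0, 0.7, 0, 0, 0, 0, 0],
    [0, 0, 0, 0, 0, 0, 0]
  ]
}}

```text
time: 49.35
tool_pos: [0.5308, 0.276, 0.1311]
tool_rot: [-179.8, 0.4, -85.6]
contact_force: [-4.8, 13.8, -0.6]
gripper_width: 0.0001
```

>>> {"method": "servo_tool", "body": {
  "increments": [
    [0, 0.9, 0, 0, 0, 0, 0],
    [0, 0, 0, 0, 0, 0, 0]
  ]
}}

```text
time: 49.6
tool_pos: [0.5309, 0.2756, 0.1311]
tool_rot: [-179.8, 0.5, -85.6]
contact_force: [-5.7, 14.8, -1.9]
gripper_width: -0.0002
```

>>> {"method": "servo_tool", "body": {
  "increments": [
    [0, 0.5, 0, 0, 0, 0, 0],
    [0, 0, 0, 0, 0, 0, 0]
  ]
}}

```text
time: 49.85
tool_pos: [0.5309, 0.2754, 0.1311]
tool_rot: [-179.8, 0.5, -85.5]
contact_force: [-5.1, 15.6, -1.4]
gripper_width: -0.0001
```

>>> {"method": "servo_tool", "body": {
  "increments": [
    [0, -6, 0, 0, 0, 0, 0],
    [0, -8, 0, 0, 0, 0, 0],
    [0, -10, 0, -30, 0, 0, 0],
    [0, -20, 0, -40, 0, 0, 0],
    [0, -20, 0, -20, 0, 0, 0],
    [0, 0, 0, 0, 0, 0, 0]
  ]
}}

```text
time: 50.6
tool_pos: [0.5266, 0.3345, 0.2225]
tool_rot: [-179.9, 0.1, -85.6]
contact_force: [0.7, -0.3, -1.5]
gripper_width: -0.0001
```

```bash
python3 - <<'E'
from dock import *
s=get_state();print(s['time'],s['tool_pos'],s['contact_force'].round(1))
S=cam('side'); save(S,'s12.png',crop=(300,170,430,410),f=2.5)
c=cam('wrist'); save(c,'w12.png')
q=[.534,.1883,np.radians(4.1)]
for n,cc in (('side',S),('wrist',c)):
  for th in ('left_tip','right_tip','card_grip'):
    for r in tip_of(th,n)[:1]: 
      X=onz(cc,r['point'],.143 if 'tip' in th else .115); print(n,th,np.round(r['point'],1),round(r['score'],2),(R2(q[2]).T@(X[:2]-q[:2])*1000).round(1))
a=[]
for h in (110,98):
  for zb in (.012,.020,.023):
    print(h,zb,proj(S,W(q,[(0,-.038,zb+h/1000),(0,.038,zb+h/1000)])).round(1).tolist())
E
```

```text
50.6 [0.52664594 0.33451882 0.22249035] [ 0.7 -0.3 -1.5]
side left_tip [347.9 242. ] 0.74 [ 4.2 83.3]
side right_tip [367.9 304.1] 0.76 [ -0.9 -70.6]
side card_grip [356.7 287.3] 0.8 [-0.1 -2.3]
wrist left_tip [323.9 112.7] 0.59 [-0.1 72.6]
wrist card_grip [321.7 136. ] 0.51 [ 0.5 85.8]
110 0.012 [[362.4, 299.2], [351.2, 268.2]]
110 0.02 [[362.6, 295.5], [351.4, 264.6]]
110 0.023 [[362.7, 294.1], [351.4, 263.2]]
98 0.012 [[362.0, 304.7], [351.0, 273.6]]
98 0.02 [[362.3, 301.1], [351.1, 270.1]]
98 0.023 [[362.4, 299.7], [351.2, 268.7]]
```

View pics/s12.png

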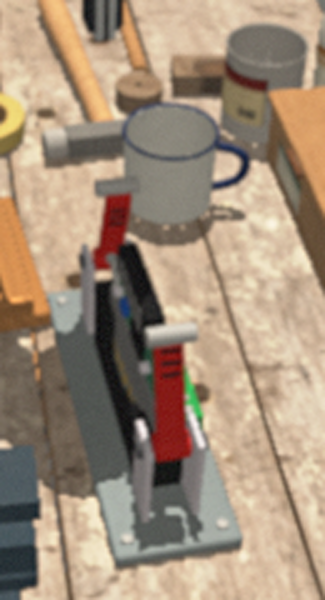

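View pics/w12.png

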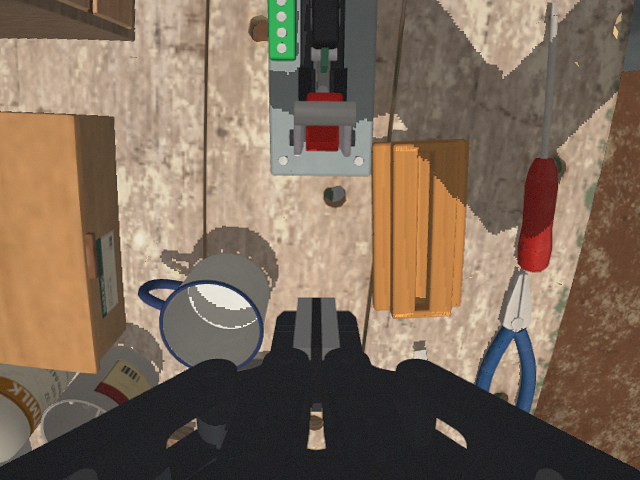

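```bash
python3 -c "
from station import *
print(hand_in())"
```

```text
the job is handed in; nothing more can be done
None
```

The card is in the dock, let go of and clamped under both levers, and I handed the job in at about 51 s. No verdict was reported.

- **Lowering the card:** The first try jammed at the guide mouth with 57 N on the card and wrist. I backed off and corrected by 2 mm along and 0.8 mm across the slot. It then slid freely onto the sprung contacts, and I let go with both levers still open.
- **Closing the levers:** I went right partly in, left to its stop, right to its stop, then checked left, right and left again. Each lever came back to the same stop within about 0.6 mm, at total forces of about 15 to 18 N. The highest force reading on a lever was about 18 N.
- **Last camera check:** Both handles lean in by about 0.3 rad. The card's lower edge looks to be around 16 mm above the dock's underside. That is a rough figure, because it rests on one pixel reading of the grip bar. The arm was clear of everything, and the mug, screwdriver, pliers and tape looked untouched.
- **Not measured:** I could not measure the hook force on the card after letting go. I inferred it from the levers stopping at the same place each time. On the first recheck of the left lever it gave slightly, so closing the right one may have loosened it. I pressed it again both times after that.
- **Disagreement:** The side camera's position for the left tip was about 11 mm off the wrist camera's. I trusted the wrist view, which agrees with the right lever and with the push positions.

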